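# Put a spice jar back behind the sliding splash guard

## Robot

A 6-joint arm with a two-finger parallel gripper is mounted at the origin on a cart in front of the work surface, level with it; the furniture and walls round the work are solid. World frame = base frame: x ahead of the robot, y to its left, z up, the work surface at z = 0. Lengths are in m, angles in rad, forces in N, time in s.
With the tool pointing down it reaches from about 0.3 to 0.75 m from the base axis. Payload 8.5 kg.
Tool frame: the origin (TCP) lies between the finger pads; the fingertips stand 11 mm ahead of it and the grasp point (between the pads) lies 8 mm behind it (tcp_to_tips is the distance from the TCP to the fingertips, in m); x points along the fingers, y is the direction in which the jaws open and shut, and the axes are right-handed (so a half turn about x gives the same grasp; the last joint's range is limited). The gripper opens to 88 mm and grips with 3 to 60 N. Pads are 18 mm wide; open, the fingers measure 123 mm over their backs; the gripper's body (75 mm by 187 mm) begins 45 mm behind the grasp point.
Start: joints at [-1.45, 0.381, 1.297, -0, 1.464, -0.215], TCP at [0.181, -0.519, 0.25] pointing down, gripper open.
Joint ranges: [-3.11, 3.11], [-0.89, 2.33], [0.22, 2.48], [-1.42, 4.56], [0.17, 2.85], [-2.88, 2.88]. Speed limits (rad/s): [2.39, 2.39, 3.14, 3.14, 3.14, 3.14].

## Interface

Orientations are given as a unit quaternion [w, x, y, z].
In Python, from rig import * gives the robot as it stands.
- The arm moves only by the tool jog_arm, never from a script. Its argument "series" is a list of rows, each a list of 7 numbers: the shift along the tool's x, y, z in cm, then the turn, a rotation vector about the tool's x, y, z in rad, then the closure in counts, from 0 (fully open) to 255 (shut). In form: [[tx, ty, tz, ax, ay, az, gripper], ...]. A call has 1 to 10 rows; each row shifts and turns the commanded pose from where the row before left it, along the tool's axes as they then stand; what a row does not reach is not made up. A row lasts 1/8 s, in which the tool goes at most 62.5 mm and 10.7 degrees, less where a joint would pass 70% of its speed; a pose out of reach is approached as far as the arm can. A call is refused whole if a number of a shift passes 6.25 or a number of a turn 0.188, either way. A call with a gripper value outside its range is refused whole. The fingers move at their own pace and stop on an object; "newtons" is the grip in N (left out, the last holds). Time passes only in rows, so rows that do not move let the fingers close. It gives the time, the measured TCP pose, the force and the opening at its end, in the units of the state.
- sense(): the state, without advancing time (a new reading comes with each control period).
- read_camera(name): name is "scene" or "top" or "wrist"; returns a dict with "img" (480x640x3 uint8, blue, green, red), "camera_matrix" (3x3 intrinsics, pixels), "eye" and "attitude" of the camera in the world; the wrist camera has in their place "hand_eye" (4x4, takes a point from camera to tool coordinates, whose origin is the TCP and whose axes are the tool frame's). Camera axes: x right, y down, z forward; pixel columns grow to the right and rows downward; lengths in m; the calibration is good to about 2 mm. A picture is of the moment at which its call begins: read the wrist's pose just before it. There is no depth.
- job_done(): hands the job in, once; it reports no verdict.
The state is a dict: "clock": time; "joint_pos": joint angles; "dq": joint speeds; "effort": joint torques, N m; "eef_pos": TCP position; "tcp_rot": TCP orientation; "wrist_force": force on the tool from outside, world axes, zero at the start; "ft_torque": the same for the moment, N m; "grip_width": finger opening in m.
Only numpy, scipy, OpenCV 4.12 (cv2) and the standard library are available. Lean on these libraries where they do the work, as an engineer would, in place of code of your own. Each camera call takes 0.05 s, during which the arm holds its last target.

## Task

Slide the spice caddy's clear splash guard fully open by its blue grip, and stand the yellow-capped spice jar upright on the narrow shelf in the uncovered bay: set it down gently, neither dropped nor pressed hard, as the height of that shelf is not known beforehand. Then slide the guard fully shut, past its spring catch, so that it stays home when let go. Leave the white-capped and the dark-capped jar where they stand.

Things in the scene. Friction and masses are not known exactly. Their poses are not given: they have to be found in the camera images.
- caddy: Pale wooden spice caddy, fixed, 190 deep (x -95..95) x 440 wide (y) x 262 high. Origin: centre of its underside; z up; front faces its -x, to the robot; +y is its left seen from the robot. Back wall from x = 85, ends 10 thick, divider at y = 0. Right half (y < 0): fixed clear panel with a salt shaker and a pot behind it, not used. Left half: the bay behind the sliding clear guard.
- hood_edge (a point): Middle of the lower front edge of the caddy's hood above the left bay, caddy frame (28, 108, 250) mm. The hood roofs everything behind this edge to the back wall, so a gripper cannot come straight down onto the shelf: come in tilted 30 to 45 degrees, from the front and above.
- lower_rail (a point): Middle of the lower guard rail under the left bay, caddy frame (-85, 108, 58) mm; its front lip ends at z = 65. The guard's sloping plane rises from this rail to the hood edge, leaning back 32 degrees from vertical; things enter the bay over this rail when the guard is open.
- bay (a point): Middle of the left bay at the lowest height the top of its narrow shelf can have: caddy frame (35, 108, 45) mm, axes as the caddy's. The shelf is a level board 46 deep (caddy x 12..58) x 196 wide (caddy y 10..206), open in front and behind. It is height-adjustable: its top lies 0 to 35 mm above this point and is not reported; feel or see it.
- guard (a joint): Guard position in m: 0 = fully shut over the left bay, 0.19 = fully open at its stop (moved along the caddy's -y, over the fixed panel). Starts ajar. The rail drags with about 2 N. A spring catch resists shutting from 0.015 to 0.007 with about 6 N more; past that the guard is drawn home and held at 0. Pushed only up to the catch it stays 15 mm ajar.
- grip (a point): Middle of the guard's blue grip fin; moves with the guard. The fin is 16 thick (along caddy y, the way to pinch it), 60 long up the slope, and stands 55 out of the guard, square to it; this point is 35 out from the guard, about 195 above the cooker top. Its z runs up the slope, -x out of the guard, y is the caddy's y.
- yellow_jar: Clear spice jar with a yellow cap, round, diameter 45 (glass 42), height 107, 0.11 kg, to be put away. Origin at the centre of its underside, z up along its axis. It stands on the cooker top to the left of the caddy, with the other two jars round it in any order.
- white_jar: Spice jar with a white cap, diameter 44, height 101, a bystander. Origin at the centre of its underside, z up.
- dark_jar: Spice jar with a dark brown cap, diameter 43, height 99, a bystander. Origin at the centre of its underside, z up.
Things that resemble listed ones, but are neither listed nor needed, are in the scene too. Leave any green or orange look-alike of the yellow_jar alone.

How it is judged:
On the way, in this order (a step that is already met when the one before it is completed fails the run):
1. the guard has been slid fully open (0.17 m or more) (value of joint guard above 0.17 m), for 0.2 s.
2. the yellow-capped jar stands released, upright and at rest on the shelf of the left bay, with the guard still open (x of yellow_jar in the frame of caddy between 0.012 and 0.06 m and y of yellow_jar in the frame of caddy between 0.04 and 0.18 m and z of yellow_jar in the frame of caddy between 0.04 and 0.086 m and angle between yellow_jar's own z axis and vertical below 0.1 rad and linear speed of yellow_jar below 0.03 m/s and angular speed of yellow_jar below 0.3 rad/s and contact force between the fingers and yellow_jar below 0.05 N and value of joint guard above 0.12 m), for 0.3 s.
At the end, for the whole second after the job is handed in: The guard is home (within 4 mm of fully shut) and still; the yellow-capped jar stands released and at rest on the narrow shelf of the left bay, upright within 0.1 rad, its centre within the shelf board's depth and 40 to 180 mm left of the caddy's middle (value of joint guard below 0.004 m and velocity of joint guard below 0.01 m/s and x of yellow_jar in the frame of caddy between 0.012 and 0.06 m and y of yellow_jar in the frame of caddy between 0.04 and 0.18 m and z of yellow_jar in the frame of caddy between 0.04 and 0.086 m and angle between yellow_jar's own z axis and vertical below 0.1 rad and linear speed of yellow_jar below 0.03 m/s and angular speed of yellow_jar below 0.3 rad/s and contact force between the fingers and yellow_jar below 0.05 N); the robot touches nothing.
It fails at once if the yellow-capped jar is dropped (falls from the fingers faster than 0.3 m/s) (linear speed of yellow_jar above 0.3 m/s and contact force between the fingers and yellow_jar below 0.05 N).
It fails at once if the yellow-capped jar is pressed against the caddy or its shelf with more than 28 N (contact force between yellow_jar and caddy above 28 N).
It fails at once if the white-capped or dark-capped jar is moved by more than 30 mm (distance of any of white_jar, dark_jar from where it was at the start of the episode above 0.03 m).
It also fails if it takes over 70 s, if anything falls off the work surface, if the arm or the gripper's body presses on something with over 40 N, if the wrist force passes 120 N, or if a joint passes its speed limit or range.

## Working session

There is one attempt and no reset: what is moved stays moved. The work goes in short steps, Python scripts to look and compute and a tool call to move; the robot and the scene stay as the last step left them, time stands still between calls to the robot, and variables do not carry over. Pictures are saved under pics/ and viewed, and the job is handed in when it is done.

Besides the shell and the picture viewer there is one more tool, called after "Call:" as name([rows], argument=value, ...), one row to a line, values as JSON. jog_arm: Moves the arm, as the interface text tells. Its arguments: {"type":"object","properties":{"series":{"type":"array","items":{"type":"array","items":{"type":"number"}}},"newtons":{"type":"number"}},"required":["series"]}

```bash
ls; mkdir -p pics; python3 - <<'E'
from rig import *
import cv2
s=sense(); print(s)
for n in ["scene","top","wrist"]:
    r=read_camera(n); cv2.imwrite(f"pics/{n}0.png",r["img"]); print(n,{k:v for k,v in r.items() if k!="img"})
E
```

```text
pics
{'clock': 0.0, 'joint_pos': array([-1.45029618e+00,  3.81195750e-01,  1.29824478e+00, -1.50321663e-05,
        1.46359351e+00, -2.15290599e-01]), 'dq': array([ 8.80473820e-04, -9.58256248e-04,  8.83428443e-04,  8.99263361e-05,
        6.79901587e-04,  8.54504868e-04]), 'effort': array([ 1.63377986e-04, -4.37932527e+01, -2.24560475e+01,  7.13720173e-02,
        3.51813238e-02, -1.20059249e-04]), 'eef_pos': array([ 0.18120089, -0.51901806,  0.24914328]), 'tcp_rot': array([ 0.11765422,  0.69718249,  0.1186728 , -0.69714476]), 'wrist_force': array([0.34691606, 0.17091783, 1.05133039]), 'ft_torque': array([-0.02101678,  0.02932584, -0.01928218]), 'grip_width': 0.0879023065251631}
scene {'camera_matrix': array([[543.95802143,   0.        , 317.28436444],
       [  0.        , 543.95802143, 235.50953026],
       [  0.        ,   0.        ,   1.        ]]), 'eye': array([0.05495196, 1.30710971, 0.82958787]), 'attitude': array([ 0.10941157, -0.16316385,  0.84248978, -0.50161503])}
top {'camera_matrix': array([[439.33405029,   0.        , 318.87904029],
       [  0.        , 439.33405029, 234.97302424],
       [  0.        ,   0.        ,   1.        ]]), 'eye': array([0.31382455, 0.20578422, 1.16061908]), 'attitude': array([ 0.06490466, -0.70031984,  0.70752558, -0.06889896])}
wrist {'camera_matrix': array([[369.21254652,   0.        , 315.57636587],
       [  0.        , 369.21254652, 239.43553041],
       [  0.        ,   0.        ,   1.        ]]), 'hand_eye': array([[ 1.04199398e-04, -2.63867407e-01,  9.64558956e-01,
        -1.33537272e-01],
       [ 9.99999628e-01, -7.97900690e-04, -3.26303897e-04,
        -9.11197050e-04],
       [ 8.55723220e-04,  9.64558632e-01,  2.63867226e-01,
        -6.71995913e-02],
       [ 0.00000000e+00,  0.00000000e+00,  0.00000000e+00,
         1.00000000e+00]])}
```

View pics/scene0.png

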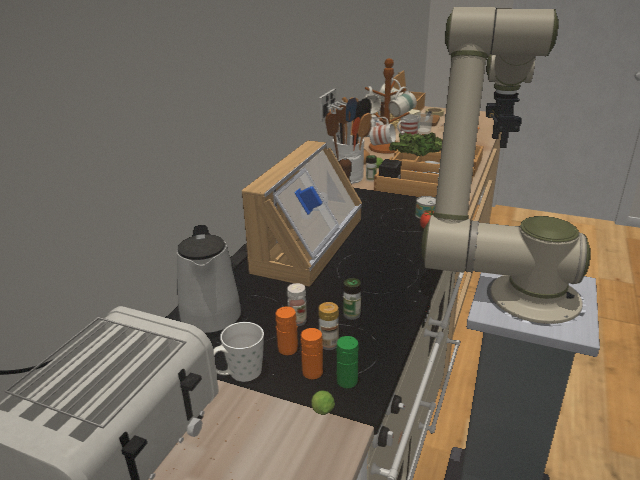

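View pics/top0.png

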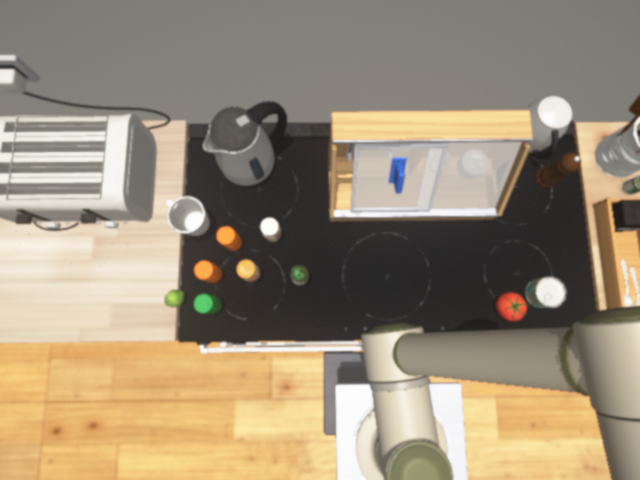

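The scene shows jars on the cooker top. The yellow-cap candidates are: amber/yellow cap on a clear jar at scene (329,312), top (247,268); all-orange look-alikes at scene (286,320) and (312,345); a green one at (346,350). White cap is at (297,292) and dark cap at (352,287). The first fits because it has a clear body and a yellow cap. I'll confirm with an enlarged crop.

```bash
cat > h.py <<'E'
import numpy as np, cv2
from rig import *
from scipy.spatial.transform import Rotation as R
def q2R(q): return R.from_quat([q[1],q[2],q[3],q[0]]).as_matrix()
def cam(name):
    s=sense(); r=read_camera(name)
    if name=="wrist":
        T=np.eye(4);T[:3,:3]=q2R(s["tcp_rot"]);T[:3,3]=s["eef_pos"]
        W=T@r["hand_eye"]; return dict(img=r["img"],K=r["camera_matrix"],e=W[:3,3],A=W[:3,:3])
    return dict(img=r["img"],K=r["camera_matrix"],e=np.array(r["eye"]),A=q2R(r["attitude"]))
def ray(c,p):
    d=c["A"]@np.linalg.inv(c["K"])@np.array([p[0],p[1],1.]); return c["e"],d/np.linalg.norm(d)
def onz(c,p,z):
    e,d=ray(c,p); return e+d*(z-e[2])/d[2]
def proj(c,X):
    v=c["K"]@(c["A"].T@(np.asarray(X,float)-c["e"])); return v[:2]/v[2]
def tri(obs):
    M=np.zeros((3,3));b=np.zeros(3)
    for c,p in obs:
        e,d=ray(c,p);P=np.eye(3)-np.outer(d,d);M+=P;b+=P@e
    X=np.linalg.solve(M,b); return X,[np.round(proj(c,X)-p,1) for c,p in obs]
E
python3 - <<'E'
from h import *
S=cam("scene");T=cam("top")
print(S["A"][:,2],T["A"][:,2])
a=cv2.resize(S["img"][260:400,240:400],None,fx=4,fy=4,interpolation=cv2.INTER_CUBIC)
cv2.imwrite("pics/s1.png",a)
b=cv2.resize(T["img"][200:330,160:330],None,fx=4,fy=4,interpolation=cv2.INTER_CUBIC);cv2.imwrite("pics/t1.png",b)
b=cv2.resize(T["img"][100:230,320:540],None,fx=3.6,fy=3.6,interpolation=cv2.INTER_CUBIC);cv2.imwrite("pics/t2.png",b)
b=cv2.resize(S["img"][135:285,230:380],None,fx=4,fy=4,interpolation=cv2.INTER_CUBIC);cv2.imwrite("pics/s2.png",b)
E
```

```text
[ 0.34804715 -0.80950704 -0.47282295] [ 0.18834604 -0.00658752 -0.98208064]
```

View pics/s1.png

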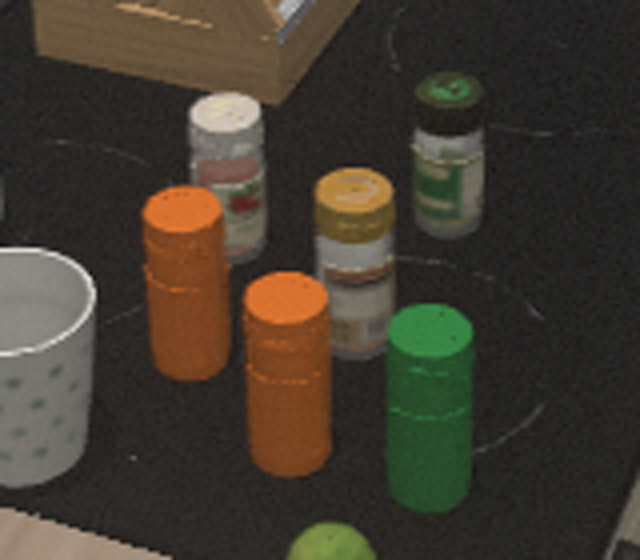

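View pics/t1.png

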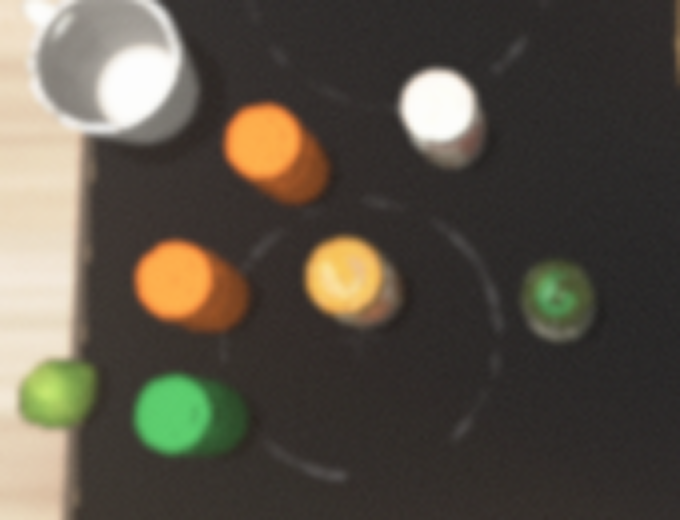

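View pics/t2.png

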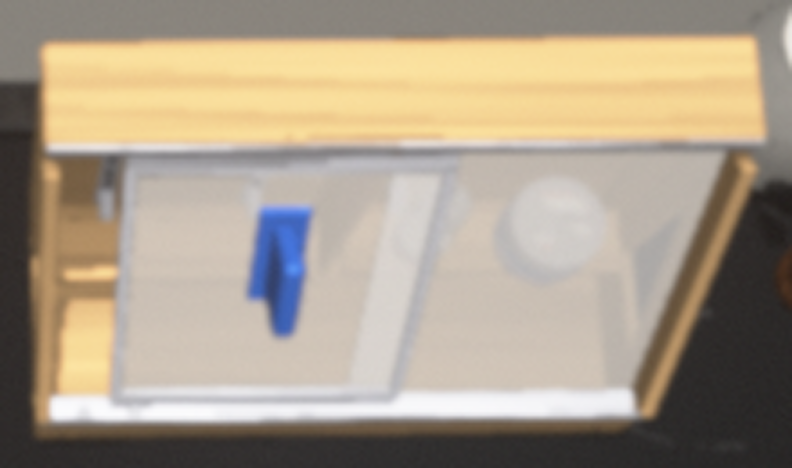

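View pics/s2.png

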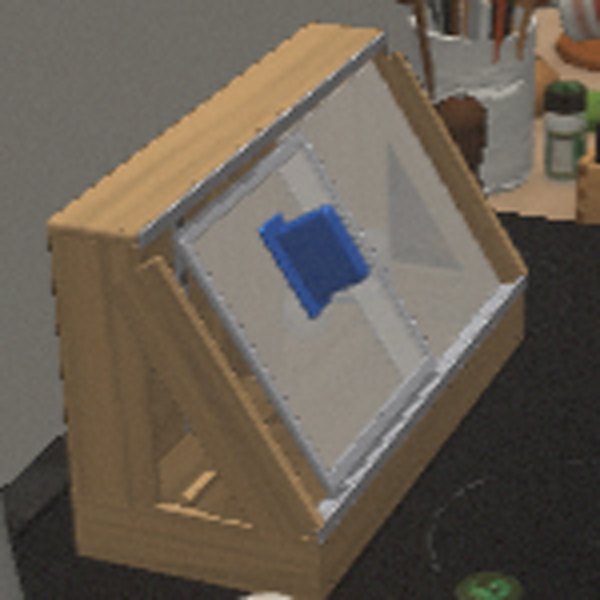

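Crop confirms: clear jar with yellow cap, cap centre at scene ≈(328.7,307) and top ≈(246,269). The oranges and the green one are solid-coloured. Now I'll fit the caddy pose from its corners and locate the jars and fin.

```bash
python3 - <<'E'
from h import *
from scipy.optimize import least_squares
S=cam("scene");T=cam("top")
t=lambda x,y:np.array([x/3.6+320-.5,y/3.6+100-.5])
s=lambda x,y:np.array([x/4+230-.5,y/4+135-.5])
obs=[(T,(95,220,262),t(41,43)),(T,(95,-220,262),t(755,38)),(S,(95,220,262),s(50,228)),(S,(95,-220,262),s(308,25)),
(S,(-95,220,0),s(322,600)),(S,(95,220,0),s(80,553)),(T,(28,220,250),t(48,153)),(T,(28,-220,250),t(765,145))]
def Xw(p,c): 
    th=p[2];Rz=np.array([[np.cos(th),-np.sin(th),0],[np.sin(th),np.cos(th),0],[0,0,1]]);return Rz@(np.array(c)/1000)+[p[0],p[1],0]
f=lambda p:np.concatenate([proj(c,Xw(p,x))-u for c,x,u in obs])
r=least_squares(f,[.55,0,0],loss="soft_l1",f_scale=1.5)
print(r.x);print(r.fun.reshape(-1,2).round(1))
np.save("caddy.npy",r.x)
for n,ps,pt,h in [("y",(328.7,307),(246,269.2),.107),("w",(240+226/4,260+112/4),(160+438/4,200+105/4),.101),("d",(240+449/4,260+91/4),(160+557/4,200+294/4),.099)]:
    print(n,tri([(S,np.array(ps)),(T,np.array(pt))]),onz(S,ps,h),onz(T,pt,h))
for nm,I,sc,(y0,y1,x0,x1) in [("gt",T,10,(145,205,380,420)),("gs",S,10,(180,220,285,340))]:
    cv2.imwrite(f"pics/{nm}.png",cv2.resize(I["img"][y0:y1,x0:x1],None,fx=sc,fy=sc,interpolation=cv2.INTER_CUBIC))
# predicted left-rail
print(proj(T,Xw(r.x,(-85,108,65))),proj(S,Xw(r.x,(-85,108,65))))
E
```

```text
[ 0.66760443 -0.05217608  0.00741115]
[[ 0.8  0.8]
 [ 1.6 -0.8]
 [-1.2 -2.1]
 [ 0.  -1.5]
 [-0.2  1.9]
 [-0.7  0.8]
 [-0.6  1.1]
 [-0.5  0.3]]
y (array([0.43296816, 0.37466482, 0.10617293]), [array([-0.4, -0.1]), array([0.1, 0.4])]) [0.43152849 0.37566011 0.107     ] [0.43382231 0.3748176  0.107     ]
w (array([0.53903487, 0.31987244, 0.09833881]), [array([-0.7, -0.2]), array([0.2, 0.7])]) [0.53545859 0.32350735 0.101     ] [0.54011552 0.32010616 0.101     ]
d (array([0.42197521, 0.24692915, 0.09582377]), [array([-0.6, -0.1]), array([0.1, 0.5])]) [0.41899534 0.25138284 0.099     ] [0.42298659 0.24716362 0.099     ]
[374.45240354 212.29471768] [321.19958609 246.42465524]
```

View pics/gt.png

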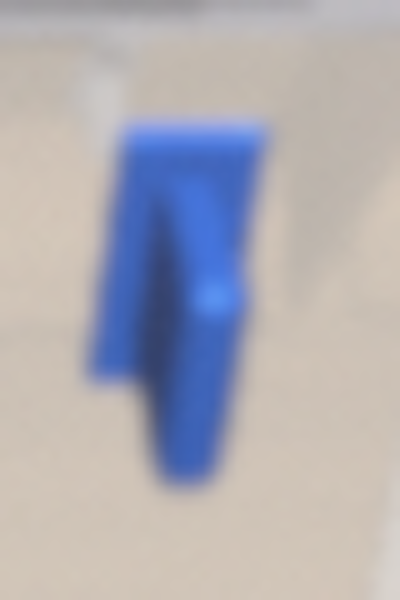

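View pics/gs.png

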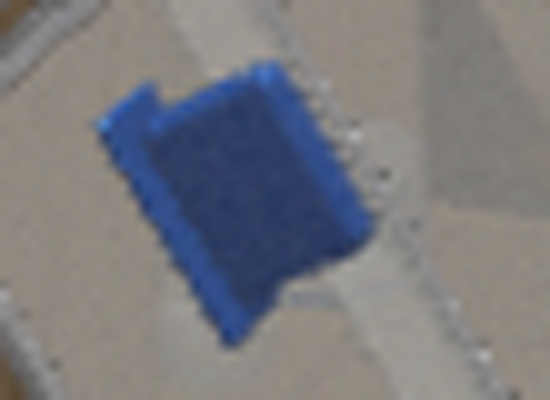

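```bash
cat >> h.py <<'E'
P=None
def Xw(c,p=None):
    p=np.load("caddy.npy") if p is None else p
    th=p[2];Rz=np.array([[np.cos(th),-np.sin(th),0],[np.sin(th),np.cos(th),0],[0,0,1]]);return Rz@(np.array(c)/1000)+[p[0],p[1],0]
def Cw(X,p=None):
    p=np.load("caddy.npy") if p is None else p
    th=p[2];Rz=np.array([[np.cos(th),-np.sin(th),0],[np.sin(th),np.cos(th),0],[0,0,1]]);return 1000*Rz.T@(np.array(X)-[p[0],p[1],0])
E
python3 - <<'E'
from h import *
S=cam("scene");T=cam("top")
a=tri([(T,np.array([401.2,173.7])),(S,np.array([312,186.2]))]);b=tri([(T,np.array([398.2,192.2])),(S,np.array([320.6,203.6]))])
for k in (a,b): print(k, Cw(k[0]))
m=(a[0]+b[0])/2; d=a[0]-b[0]; print(m,Cw(m),np.linalg.norm(d),np.degrees(np.arctan2(d[0],d[2])))
# rails ends: lower rail front lip corners in top: crop pts
t=lambda x,y:np.array([x/3.6+320-.5,y/3.6+100-.5])
for p in [(36,436),(630,428)]: print(Cw(onz(T,t(*p),.0)),Cw(onz(T,t(*p),.05)),Cw(onz(T,t(*p),.065)))
E
```

```text
(array([0.62611911, 0.01479183, 0.22992624]), [array([0.4, 1.2]), array([-1. , -0.2])]) [-40.98788125  67.27352539 229.92624087]
(array([0.59986372, 0.01383177, 0.17944252]), [array([0.2, 0.6]), array([-0.5, -0.1])]) [-67.24965713  66.50807235 179.44252301]
[0.61299141 0.0143118  0.20468438] [-54.11876919  66.89079887 204.68438194] 0.05691109346680849 27.477869694353203
[-90.24607102 221.67466859   0.        ] [-101.51644957  223.35051721   50.        ] [-104.89756313  223.8532718    65.        ]
[ -91.69840238 -226.39575132    0.        ] [-102.90621383 -205.41682431   50.        ] [-106.26855727 -199.12314621   65.        ]
```

Caddy at ≈(0.668,−0.052), yaw 0.007. The fin's outer-edge triangulation agrees with the caddy geometry: fin at caddy y≈67. I'll build a planner that prints rows to the pre-grasp.

```bash
cat >> h.py <<'E'
def Rt(az,pitch,sy=1):
    a,b=np.radians(az),np.radians(pitch)
    x=np.array([np.cos(a)*np.cos(b),np.sin(a)*np.cos(b),-np.sin(b)]);y=sy*np.array([-np.sin(a),np.cos(a),0]);return np.c_[x,y,np.cross(x,y)]
def plan(pts,g=0,vmax=5.5,amax=.17):
    """pts: list of (pos,R) waypoints from present pose"""
    s=sense();p=np.array(s["eef_pos"]);Q=q2R(s["tcp_rot"]);rows=[]
    for p1,Q1 in pts:
        rv=R.from_matrix(Q.T@Q1).as_rotvec();n=max(1,int(np.ceil(max(np.abs(rv).max()/amax,np.linalg.norm(rv)/.18,np.linalg.norm(p1-p)*100/vmax))))
        for k in range(n):
            d=Q.T@(p1-p)*100/(n-k); dr=rv/n
            sh=np.round(d,2);tr=np.round(dr,3); rows.append(list(sh)+list(tr))
            p=p+Q@sh/100;Q=Q@R.from_rotvec(tr).as_matrix()
    for r in rows: print("["+",".join(f"{v:g}" for v in r)+f",{g}],")
    print(len(rows),"end",p.round(4))
def st():
    s=sense();Q=q2R(s["tcp_rot"]);x=Q[:,0]
    print("t",round(s["clock"],2),"pos",np.round(s["eef_pos"],4),"caddy",Cw(s["eef_pos"]).round(1),"az,pitch",np.degrees([np.arctan2(x[1],x[0]),np.arcsin(-x[2])]).round(1),"yz",Q[2,1].round(3),"F",np.round(s["wrist_force"],1),"w",round(s["grip_width"],4),"q",np.round(s["joint_pos"],2))
E
python3 - <<'E'
from h import *
st(); Q=q2R(sense()["tcp_rot"]); print(Q.round(2))
g=Xw((-42,67,195)); print(g)
for sy in (1,-1):
    Q1=Rt(0,35,sy); print(np.degrees(R.from_matrix(Q.T@Q1).magnitude()))
sy=-1 if Q[1,1]<0 else 1
Q1=Rt(0,35,sy); tx=Q1[:,0]
plan([(np.array([.34,-.28,.36]),Rt(-30,60,sy)),(g-tx*.1,Q1)])
E
```

```text
t 0.45 pos [ 0.1812 -0.5192  0.2497] caddy [-489.8 -463.5  249.7] az,pitch [107.5  90. ] yz -0.0 F [ 0.   0.6 -0.5] w 0.0879 q [-1.45  0.38  1.3  -0.    1.46 -0.22]
[[-0.    0.33 -0.94]
 [ 0.   -0.94 -0.33]
 [-1.   -0.   -0.  ]]
[0.62510904 0.01451082 0.195     ]
162.95202804065167
58.020786094434776
[-1.84,-2.89,-3.81,0.14,0.082,0.037,0],
[-1.65,-3.34,-3.52,0.14,0.082,0.037,0],
[-1.51,-3.75,-3.15,0.14,0.082,0.037,0],
[-1.41,-4.11,-2.72,0.14,0.082,0.037,0],
[-1.37,-4.41,-2.23,0.14,0.082,0.037,0],
[-1.38,-4.63,-1.72,0.14,0.082,0.037,0],
[1.55,-5.09,0.42,-0.056,0.061,-0.051,0],
[1.79,-5.02,0.24,-0.056,0.061,-0.051,0],
[2.03,-4.94,0.08,-0.056,0.061,-0.051,0],
[2.28,-4.83,-0.06,-0.056,0.061,-0.051,0],
[2.54,-4.69,-0.18,-0.056,0.061,-0.051,0],
[2.78,-4.55,-0.28,-0.056,0.061,-0.051,0],
[3.03,-4.38,-0.36,-0.056,0.061,-0.051,0],
13 end [0.5432 0.0145 0.2524]
```

Call:
jog_arm([
  [-1.84, -2.89, -3.81, 0.14, 0.082, 0.037, 0],
  [-1.65, -3.34, -3.52, 0.14, 0.082, 0.037, 0],
  [-1.51, -3.75, -3.15, 0.14, 0.082, 0.037, 0],
  [-1.41, -4.11, -2.72, 0.14, 0.082, 0.037, 0],
  [-1.37, -4.41, -2.23, 0.14, 0.082, 0.037, 0],
  [-1.38, -4.63, -1.72, 0.14, 0.082, 0.037, 0],
  [1.55, -5.09, 0.42, -0.056, 0.061, -0.051, 0],
  [1.79, -5.02, 0.24, -0.056, 0.061, -0.051, 0],
  [2.03, -4.94, 0.08, -0.056, 0.061, -0.051, 0],
  [2.28, -4.83, -0.06, -0.056, 0.061, -0.051, 0],
])

```text
clock: 1.7
eef_pos: [0.4566, -0.1102, 0.2986]
tcp_rot: [-0.056, 0.917, -0.096, -0.382]
wrist_force: [0.7, -0.1, 0.6]
grip_width: 0.0881
```

```bash
python3 - <<'E'
from h import *
st(); g=Xw((-42,67,195)); Q1=Rt(0,35,-1)
plan([(g-Q1[:,0]*.1,Q1)])
E
```

```text
t 1.7 pos [ 0.4566 -0.1102  0.2986] caddy [-211.5  -56.5  298.6] az,pitch [-10.9  45.4] yz -0.03 F [ 0.7 -0.1  0.6] w 0.0881 q [-0.66 -0.05  1.91  0.56  0.64  0.8 ]
[2.54,-4.64,-0.18,-0.055,0.059,-0.05,0],
[2.77,-4.49,-0.28,-0.055,0.059,-0.05,0],
[3.02,-4.34,-0.35,-0.055,0.059,-0.05,0],
3 end [0.5432 0.0145 0.2524]
```

Call:
jog_arm([
  [2.54, -4.64, -0.18, -0.055, 0.059, -0.05, 0],
  [2.77, -4.49, -0.28, -0.055, 0.059, -0.05, 0],
  [3.02, -4.34, -0.35, -0.055, 0.059, -0.05, 0],
  [0, 0, 0, 0, 0, 0, 0],
])

```text
clock: 2.2
eef_pos: [0.537, 0.0049, 0.256]
tcp_rot: [-0.006, 0.951, -0.004, -0.308]
wrist_force: [-0.9, 0.3, 0.3]
grip_width: 0.0882
```

```bash
python3 - <<'E'
from h import *
st(); W=cam("wrist"); cv2.imwrite("pics/w1.png",W["img"])
for y in (57,67,77): print(proj(W,Xw((-58,y,205.6))))
S=cam("scene"); cv2.imwrite("pics/s3.png",S["img"][0:330,200:640])
g=Xw((-42,67,195)); Q1=Rt(0,35,-1)
plan([(g+Q1[:,0]*.006,Q1)],vmax=3)
E
```

```text
t 2.2 pos [0.537  0.0049 0.256 ] caddy [-130.2   58.   256. ] az,pitch [-0.3 35.9] yz -0.009 F [-0.9  0.3  0.3] w 0.0882 q [-0.33  0.13  1.97  1.14  0.29  0.26]
[316.62825193 244.90597165]
[300.71602438 245.25391553]
[284.79695939 245.60200892]
[2.85,-0.31,-0.02,-0.004,0.004,-0.002,0],
[2.86,-0.3,-0.01,-0.004,0.004,-0.002,0],
[2.85,-0.3,-0.01,-0.004,0.004,-0.002,0],
[2.86,-0.29,0.01,-0.004,0.004,-0.002,0],
4 end [0.63   0.0146 0.1915]
```

View pics/w1.png

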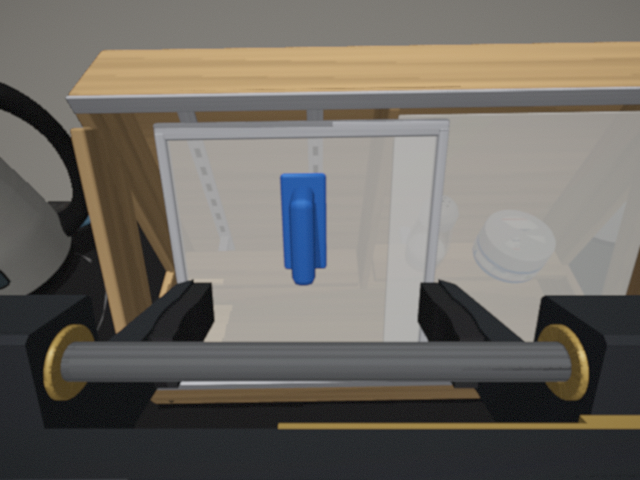

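View pics/s3.png

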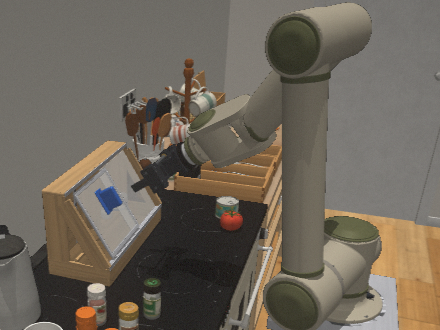

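Wrist view: fin centred at about (303,235), vs predicted 300.7, so it agrees within 1–2 mm. Joint 5 is near its limit at 35° pitch, so I'll steepen to 45° and move in.

```bash
python3 - <<'E'
from h import *
st(); g=Xw((-42,66,195)); Q1=Rt(0,46,-1)
plan([(g-Q1[:,0]*.07,Q1),(g+Q1[:,0]*.008,Q1)],vmax=2.5,amax=.08)
E
```

```text
t 2.3 pos [0.5367 0.0031 0.2575] caddy [-130.4   56.2  257.5] az,pitch [-0.5 35.8] yz -0.008 F [ 0.  -0.3  0.4] w 0.0881 q [-0.34  0.13  1.97  1.14  0.29  0.27]
[1.31,-0.36,-0.44,-0.005,-0.059,-0.002,0],
[1.28,-0.36,-0.52,-0.005,-0.059,-0.002,0],
[1.25,-0.36,-0.6,-0.005,-0.059,-0.002,0],
[1.95,0,0,-0,-0,0,0],
[1.95,0,0,-0,-0,0,0],
[1.95,0,0,-0,-0,0,0],
[1.95,0,0.01,-0,-0,0,0],
7 end [0.6307 0.0135 0.1892]
```

Call:
jog_arm([
  [1.31, -0.36, -0.44, -0.005, -0.059, -0.002, 0],
  [1.28, -0.36, -0.52, -0.005, -0.059, -0.002, 0],
  [1.25, -0.36, -0.6, -0.005, -0.059, -0.002, 0],
  [0, 0, 0, 0, 0, 0, 0],
])

```text
clock: 2.8
eef_pos: [0.5757, 0.0124, 0.247]
tcp_rot: [-0.001, 0.923, -0.0, -0.386]
wrist_force: [0.2, 0.3, 0.3]
grip_width: 0.0878
```

```bash
python3 - <<'E'
from h import *
st(); g=Xw((-42,66,195)); Q1=Rt(0,46,-1)
plan([(g+Q1[:,0]*.008,Q1)],vmax=2.5,amax=.08)
E
```

```text
t 2.8 pos [0.5757 0.0124 0.247 ] caddy [-91.4  65.2 247. ] az,pitch [-0.  45.4] yz -0.001 F [0.2 0.3 0.3] w 0.0878 q [-0.26  0.21  1.78  0.45  0.43  0.97]
[1.99,-0.03,0.04,-0,-0.003,-0,0],
[1.99,-0.03,0.03,-0,-0.003,-0,0],
[2,-0.03,0.02,-0,-0.003,-0,0],
[1.99,-0.03,0.02,-0,-0.003,-0,0],
4 end [0.6306 0.0135 0.1892]
```

Call:
jog_arm([
  [2, 0, 0, 0, 0, 0, 0],
  [2, 0, 0, 0, 0, 0, 0],
  [2, 0, 0, 0, 0, 0, 0],
  [2, 0, 0, 0, 0, 0, 0],
  [0, 0, 0, 0, 0, 0, 255],
  [0, 0, 0, 0, 0, 0, 255],
  [0, 0, 0, 0, 0, 0, 255],
  [0, 0, 0, 0, 0, 0, 255],
  [0, 0, 0, 0, 0, 0, 255],
  [0, 0, 0, 0, 0, 0, 255],
], newtons=20)

```text
clock: 4.05
eef_pos: [0.6312, 0.0138, 0.1889]
tcp_rot: [-0.001, 0.922, 0.001, -0.387]
wrist_force: [-0.5, 0.2, -0.3]
grip_width: 0.0305
```

```bash
python3 - <<'E'
from h import *
st(); s=sense(); p=np.array(s["eef_pos"]); Q=q2R(s["tcp_rot"])
d=Xw((0,-1,0))-Xw((0,0,0)); d/=np.linalg.norm(d); print("1cm along -y caddy in tool:",Q.T@d)
E
```

```text
t 4.05 pos [0.6312 0.0138 0.1889] caddy [-36.   66.2 188.9] az,pitch [ 0.1 45.5] yz -0.002 F [-0.5  0.2 -0.3] w 0.0305 q [-0.23  0.38  1.73  0.55  0.31  0.88]
1cm along -y caddy in tool: [ 0.00342824  0.99997395 -0.00635236]
```

Fingers still closing; give a bit more time then slide along +tool-y.

Call:
jog_arm([
  [0, 0, 0, 0, 0, 0, 255],
  [0, 0, 0, 0, 0, 0, 255],
  [0, 0, 0, 0, 0, 0, 255],
  [0, 0.5, 0, 0, 0, 0, 255],
  [0, 1.5, 0, 0, 0, 0, 255],
  [0, 2, 0, 0, 0, 0, 255],
  [0, 2, 0, 0, 0, 0, 255],
  [0, 2, 0, 0, 0, 0, 255],
])

```text
clock: 5.05
eef_pos: [0.6313, -0.0669, 0.1888]
tcp_rot: [-0.001, 0.922, 0.001, -0.387]
wrist_force: [4.5, 2.4, -1.2]
grip_width: 0.0159
```

```bash
python3 - <<'E'
from h import *
st(); cv2.imwrite("pics/w2.png",cam("wrist")["img"])
E
```

```text
t 5.05 pos [ 0.6313 -0.0669  0.1888] caddy [-36.4 -14.4 188.8] az,pitch [ 0.2 45.5] yz -0.002 F [ 4.5  2.4 -1.2] w 0.0159 q [-0.4   0.39  1.72  0.77  0.41  0.56]
```

View pics/w2.png

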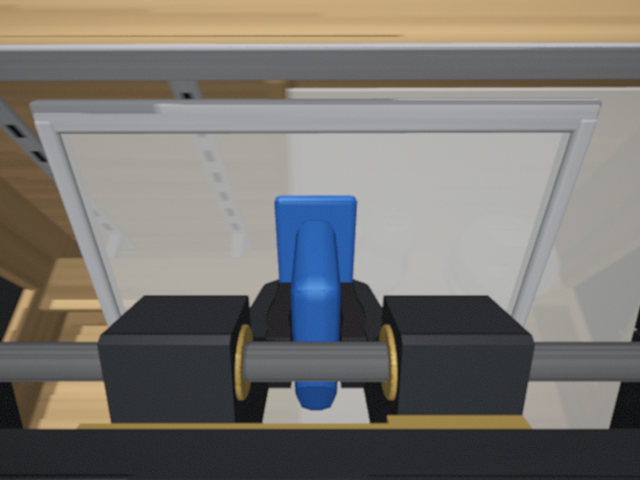

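Call:
jog_arm([
  [0, 2, 0, 0, 0, 0, 255],
  [0, 2, 0, 0, 0, 0, 255],
  [0, 1.5, 0, 0, 0, 0, 255],
  [0, 0.5, 0, 0, 0, 0, 255],
])

```text
clock: 5.6
eef_pos: [0.6315, -0.1269, 0.1887]
tcp_rot: [-0.001, 0.922, 0.0, -0.387]
wrist_force: [4.8, 1.6, 0.7]
grip_width: 0.0158
```

```bash
python3 - <<'E'
from h import *
st()
E
```

```text
t 5.6 pos [ 0.6315 -0.1269  0.1887] caddy [-36.7 -74.5 188.7] az,pitch [ 0.1 45.5] yz -0.002 F [4.8 1.6 0.7] w 0.0158 q [-0.51  0.41  1.68  0.83  0.49  0.42]
```

Call:
jog_arm([
  [0, 0.4, 0, 0, 0, 0, 255],
  [0, 0.4, 0, 0, 0, 0, 255],
])

```text
clock: 5.85
eef_pos: [0.6314, -0.1335, 0.1887]
tcp_rot: [-0.001, 0.922, 0.001, -0.387]
wrist_force: [6.7, 19.0, 6.2]
grip_width: 0.0161
```

Call:
jog_arm([
  [0, 0.3, 0, 0, 0, 0, 255],
  [0, 0.3, 0, 0, 0, 0, 255],
])

```text
clock: 6.1
eef_pos: [0.6314, -0.1338, 0.1886]
tcp_rot: [-0.003, 0.922, 0.007, -0.388]
wrist_force: [13.7, 38.6, 7.4]
grip_width: 0.0159
```

At the stop: force jumped to 38 N and the TCP halted at y=−0.134, so guard ≈0.19. I'll relax, dwell, open and back off.

Call:
jog_arm([
  [0, -0.8, 0, 0, 0, 0, 255],
  [0, 0, 0, 0, 0, 0, 255],
  [0, 0, 0, 0, 0, 0, 120],
  [0, 0, 0, 0, 0, 0, 120],
  [0, 0, 0, 0, 0, 0, 120],
  [0, 0, 0, 0, 0, 0, 120],
  [-3, 0, 0, 0, 0, 0, 120],
  [-5, 0, 0, 0, 0, 0, 60],
  [-5, 0, 0, 0, 0, 0, 60],
])

```text
clock: 7.22
eef_pos: [0.5391, -0.1324, 0.282]
tcp_rot: [-0.001, 0.922, 0.001, -0.387]
wrist_force: [0.0, -1.1, 0.3]
grip_width: 0.0643
```

```bash
python3 - <<'E'
from h import *
st(); T=cam("top");S=cam("scene");W=cam("wrist")
cv2.imwrite("pics/t3.png",cv2.resize(T["img"][100:330,160:540],None,fx=2,fy=2)); cv2.imwrite("pics/s4.png",cv2.resize(S["img"][135:285,230:430],None,fx=4,fy=4,interpolation=cv2.INTER_CUBIC));cv2.imwrite("pics/w3.png",W["img"])
E
```

```text
t 7.22 pos [ 0.5391 -0.1324  0.282 ] caddy [-129.1  -79.2  282. ] az,pitch [ 0.1 45.6] yz -0.002 F [ 0.  -1.1  0.3] w 0.0643 q [-0.65  0.14  1.75  0.7   0.71  0.51]
```

View pics/t3.png

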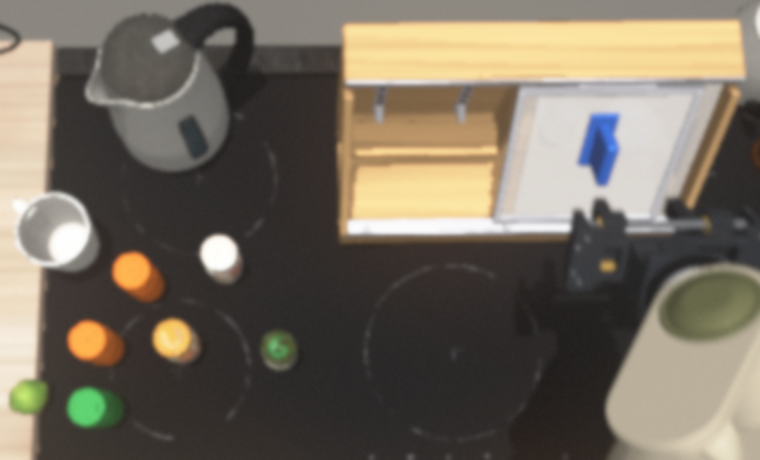

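View pics/s4.png

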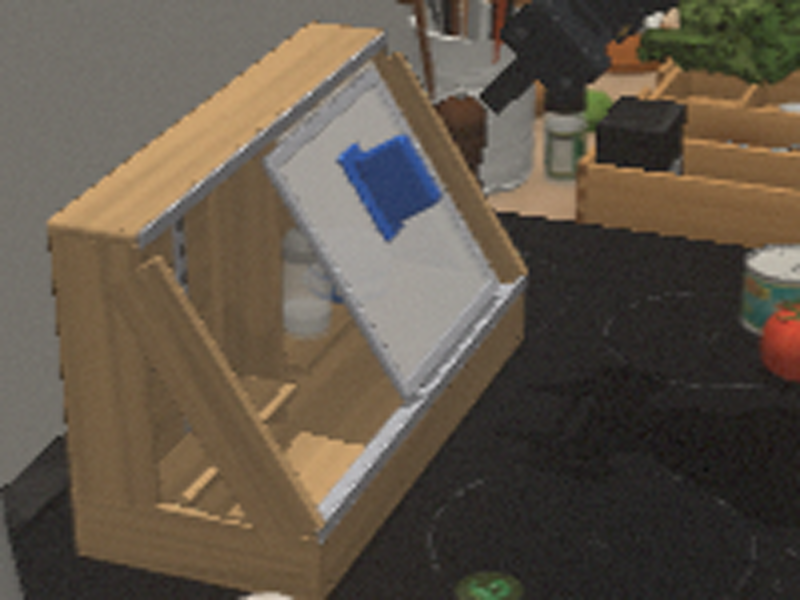

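View pics/w3.png

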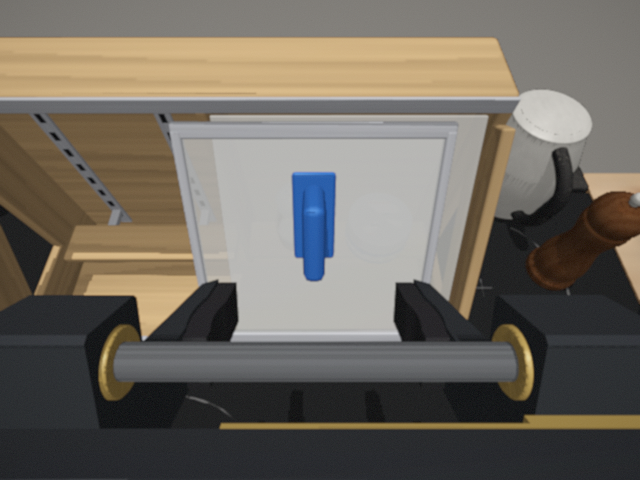

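Guard fully open (fin at wrist (314,225); bay uncovered on the left). Next I'll move in front of the bay to see the shelf edge.

Call:
jog_arm([
  [-0.5, -5, 0, 0, 0, 0, 60],
  [-0.5, -5, 0, 0, 0, 0, 60],
  [0, -5, 0, 0, 0, 0, 60],
  [0, -3.8, 0, 0, 0, 0, 60],
  [0, 0, 0, 0, 0, 0, 60],
])

```text
clock: 8.0
eef_pos: [0.5332, 0.0582, 0.2874]
tcp_rot: [-0.0, 0.922, 0.003, -0.388]
wrist_force: [-0.2, 0.2, 0.2]
grip_width: 0.0676
```

```bash
python3 - <<'E'
from h import *
st(); W=cam("wrist"); T=cam("top")
cv2.imwrite("pics/w4.png",W["img"]);cv2.imwrite("pics/t4.png",cv2.resize(T["img"][130:225,325:425],None,fx=6,fy=6,interpolation=cv2.INTER_CUBIC))
for s in (45,62,80):
  print(s,[proj(W,Xw((x,y,s))).round(0) for x in (12,58) for y in (10,206)],[proj(T,Xw((12,y,s))).round(1) for y in (10,108,206)])
np.savez("w4.npz",**W)
E
```

```text
t 8.0 pos [0.5332 0.0582 0.2874] caddy [-133.6  111.4  287.4] az,pitch [ 0.4 45.6] yz -0.002 F [-0.2  0.2  0.2] w 0.0676 q [-0.17  0.09  1.79  0.26  0.5   1.22]
45 [array([403., 255.]), array([235., 256.]), array([399., 222.]), array([239., 222.])] [array([408.8, 178. ]), array([371.9, 178.5]), array([335. , 179.1])]
62 [array([407., 248.]), array([232., 249.]), array([402., 214.]), array([236., 215.])] [array([410.2, 175.9]), array([372.7, 176.5]), array([335.3, 177.1])]
80 [array([410., 241.]), array([229., 241.]), array([405., 205.]), array([233., 206.])] [array([411.6, 173.7]), array([373.6, 174.3]), array([335.6, 174.9])]
```

View pics/w4.png

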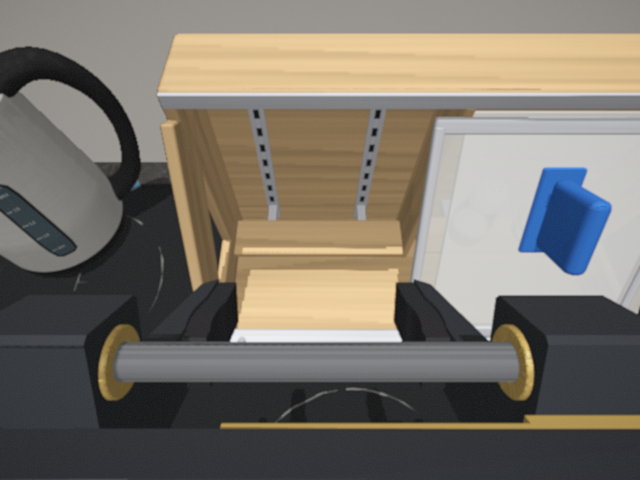

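View pics/t4.png

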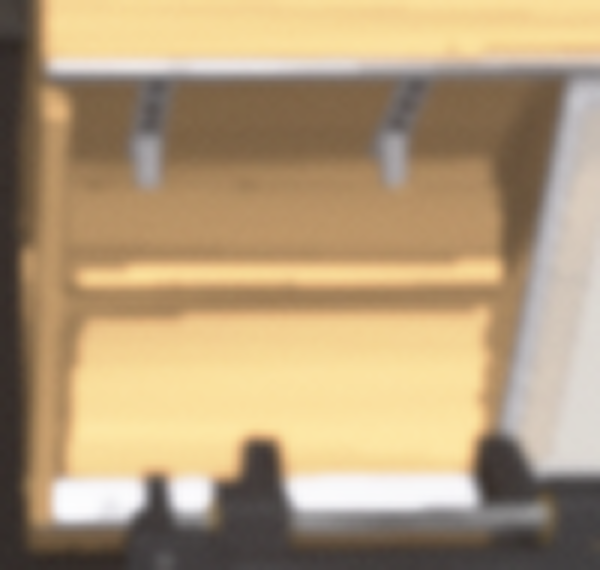

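```bash
python3 - <<'E'
from h import *
W=dict(np.load("w4.npz"));im=W["img"]
cv2.imwrite("pics/w4c.png",cv2.resize(im[205:275,215:425],None,fx=3.8,fy=6,interpolation=cv2.INTER_CUBIC))
g=cv2.cvtColor(im,cv2.COLOR_BGR2GRAY)
for x in (290,320,350): print(x,[(y,int(g[y,x])) for y in range(214,275)])
for c in [(28,108,250),(28,210,250),(28,108,262),(95,108,262)]: print(c,proj(W,Xw(c)))
print([(y,int(g[y,320])) for y in range(30,110,1)])
# guard left edge: pixels along, on guard plane
e,d=ray(W,(437,122));
for px in [(436,125),(424,210),(415,280)]:
    e,d=ray(W,px);
    n=Xw((-np.cos(np.radians(31)),0,np.sin(np.radians(31))))-Xw((0,0,0));p0=Xw((-85,0,60)); t=n@(p0-e)/(n@d);print(px,Cw(e+t*d))
for px in [(200,210),(185,150),(405,240),(237,240)]:
    print(px,[Cw(onz(W,px,z)).round(0) for z in (.05,.1,.2)])
E
```

```text
290 [(214, 119), (215, 118), (216, 120), (217, 118), (218, 116), (219, 121), (220, 130), (221, 143), (222, 150), (223, 150), (224, 149), (225, 150), (226, 148), (227, 151), (228, 153), (229, 153), (230, 153), (231, 152), (232, 151), (233, 151), (234, 153), (235, 154), (236, 155), (237, 153), (238, 153), (239, 149), (240, 143), (241, 138), (242, 138), (243, 140), (244, 140), (245, 143), (246, 149), (247, 176), (248, 205), (249, 215), (250, 213), (251, 209), (252, 200), (253, 181), (254, 148), (255, 121), (256, 126), (257, 141), (258, 146), (259, 143), (260, 144), (261, 142), (262, 142), (263, 141), (264, 140), (265, 138), (266, 134), (267, 133), (268, 134), (269, 157), (270, 187), (271, 197), (272, 197), (273, 195), (274, 194)]
320 [(214, 119), (215, 119), (216, 119), (217, 120), (218, 117), (219, 121), (220, 132), (221, 143), (222, 149), (223, 149), (224, 149), (225, 147), (226, 148), (227, 150), (228, 152), (229, 154), (230, 152), (231, 153), (232, 151), (233, 153), (234, 153), (235, 155), (236, 154), (237, 155), (238, 155), (239, 153), (240, 151), (241, 147), (242, 143), (243, 140)
[... 1998 characters left out ...]
 (95, 200), (96, 159), (97, 132), (98, 130), (99, 132), (100, 130), (101, 129), (102, 129), (103, 128), (104, 128), (105, 129), (106, 128), (107, 127), (108, 121), (109, 111)]
(436, 125) [ 21.16994945  24.73116667 236.6964685 ]
(424, 210) [-13.72626393  23.7310292  178.61941657]
(415, 280) [-49.88318308  21.89256096 118.44419789]
(200, 210) [array([ 73., 255.,  50.]), array([ 40., 236., 100.]), array([-27., 198., 200.])]
(185, 150) [array([171., 290.,  50.]), array([125., 266., 100.]), array([ 32., 219., 200.])]
(405, 240) [array([30.,  7., 50.]), array([  2.,  21., 100.]), array([-53.,  48., 200.])]
(237, 240) [array([ 30., 205.,  50.]), array([  3., 192., 100.]), array([-53., 168., 200.])]
```

View pics/w4c.png

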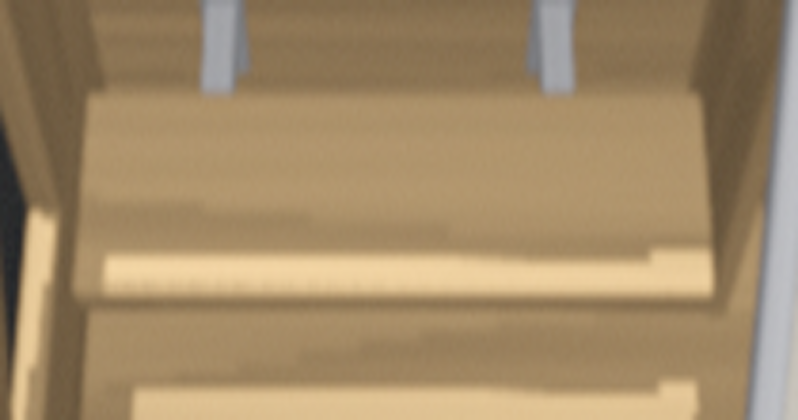

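Shelf front edge is seen at wrist row 253.7 and back edge at 220.5. Corrected for the ~3 px offset seen at the hood edge, and with the top view, shelf top ≈57 mm. The open guard's left edge lies at caddy y≈23. Since the gripper body is 187 mm wide, I'll check clearances over tilt and yaw.

```bash
cat > clr.py <<'E'
import numpy as np, itertools
def Rt(az,pitch,sy=-1):
    a,b=np.radians(az),np.radians(pitch)
    x=np.array([np.cos(a)*np.cos(b),np.sin(a)*np.cos(b),-np.sin(b)]);y=sy*np.array([-np.sin(a),np.cos(a),0]);return np.c_[x,y,np.cross(x,y)]
n=np.array([-np.cos(np.radians(31)),0,np.sin(np.radians(31))]);p0=np.array([-85,0,60.])
def sd(c,h,X): return np.linalg.norm(np.maximum(np.abs(X-c)-h,0),axis=1)
# obstacle points sampled in the caddy frame
v=np.array([np.sin(np.radians(31)),0,np.cos(np.radians(31))])
obs={}
obs["guard"]=np.array([p0+v*s+n*o+[0,y,0] for s in np.arange(0,225,5) for y in np.arange(-150,25,4) for o in (0,4,8)])
obs["lwall"]=np.array([p0+v*s+n*o+[0,y,0] for s in np.arange(0,225,5) for y in (208,214,220) for o in np.arange(-100,3,6)])
obs["hood"]=np.array([[x,y,z] for x in np.arange(26,85,6) for y in np.arange(-20,221,8) for z in (249,262)])
obs["back"]=np.array([[85,y,z] for y in np.arange(-20,221,8) for z in range(50,260,8)])
obs["lip"]=np.array([[-88,y,65] for y in np.arange(-20,221,8)]+[[-95,y,62] for y in np.arange(-20,221,8)])
obs["div"]=np.array([[x,5,z] for x in range(-60,85,6) for z in range(50,250,6) if n@(np.array([x,0,z])-p0)<0])
def clear(az,th,x,y,h,lead,s=57):
    Q=Rt(az,th); g=np.array([x,y,s+h])-Q[:,0]*lead  # grasp pt
    out={}
    for k,P in obs.items():
        L=(P-g)@Q
        b=sd(np.array([-45-80,0,0]),np.array([80,93.5,37.5]),L)
        f=sd(np.array([-13,0,0]),np.array([32,61.5,9.]),L)
        out[k]=(round(b.min(),1),round(f.min(),1))
    return out
if __name__=="__main__":
    res=[]
    for az in (0,-6,-12,-18,-24):
      for th in (35,40,45,50):
        for y in (90,95,100,105,110):
          for h in (65,94):
            for lead in (0,7):
              o=clear(az,th,30,y,h,lead); res.append((min(min(q) for q in o.values()),az,th,y,h,lead,o))
    res.sort(key=lambda r:-r[0])
    for r in res[:8]: print(r)
    for r in res:
        if r[1]==0: print(r);break
    for r in res:
        if r[4]==65: print(r);break
E
python3 clr.py
```

```text
(np.float64(3.3), -18, 40, 90, 94, 7, {'guard': (np.float64(5.3), np.float64(16.4)), 'lwall': (np.float64(3.3), np.float64(45.5)), 'hood': (np.float64(15.3), np.float64(58.5)), 'back': (np.float64(41.4), np.float64(22.4)), 'lip': (np.float64(95.0), np.float64(121.2)), 'div': (np.float64(18.8), np.float64(22.0))})
(np.float64(3.2), -12, 35, 95, 94, 7, {'guard': (np.float64(3.2), np.float64(18.8)), 'lwall': (np.float64(5.2), np.float64(42.9)), 'hood': (np.float64(28.8), np.float64(64.0)), 'back': (np.float64(56.3), np.float64(27.9)), 'lip': (np.float64(92.4), np.float64(122.3)), 'div': (np.float64(15.2), np.float64(26.8))})
(np.float64(2.6), -18, 35, 90, 94, 7, {'guard': (np.float64(9.2), np.float64(16.8)), 'lwall': (np.float64(2.6), np.float64(44.8)), 'hood': (np.float64(22.6), np.float64(62.2)), 'back': (np.float64(46.3), np.float64(22.2)), 'lip': (np.float64(89.6), np.float64(119.1)), 'div': (np.float64(22.1), np.float64(21.9))})
(np.float64(2.3), -12, 35, 90, 94, 7, {'guard': (np.float64(2.3), np.float64(13.9)), 'lwall': (np.float64(10.1), np.float64(47.9)), 'hood': (np.float64(28.
[... 1348 characters left out ...]
4(92.4), np.float64(122.3)), 'div': (np.float64(17.0), np.float64(31.8))})
(np.float64(0.0), 0, 35, 90, 65, 0, {'guard': (np.float64(0.0), np.float64(22.2)), 'lwall': (np.float64(24.5), np.float64(56.5)), 'hood': (np.float64(64.2), np.float64(97.8)), 'back': (np.float64(70.4), np.float64(34.5)), 'lip': (np.float64(76.9), np.float64(107.1)), 'div': (np.float64(0.0), np.float64(23.5))})
(np.float64(0.0), 0, 35, 90, 65, 0, {'guard': (np.float64(0.0), np.float64(22.2)), 'lwall': (np.float64(24.5), np.float64(56.5)), 'hood': (np.float64(64.2), np.float64(97.8)), 'back': (np.float64(70.4), np.float64(34.5)), 'lip': (np.float64(76.9), np.float64(107.1)), 'div': (np.float64(0.0), np.float64(23.5))})
```

```bash
python3 - <<'E'
from clr import *
res=[]
for x in (24,27,30):
 for az in (-14,-18,-22,-26,-30):
  for th in (34,37,40,43):
   for y in (70,75,80,85,90):
    for h in (94,97):
      o=clear(az,th,x,y,h,8); o={k:(float(a),float(b)) for k,(a,b) in o.items()}
      res.append((min(min(q) for q in o.values()),x,az,th,y,h,o))
res.sort(key=lambda r:-r[0])
for x in (24,27,30):
  for r in [q for q in res if q[1]==x][:3]: print(r)
  print([r for r in res if r[1]==x and r[3]==40][0][:6])
E
```

```text
(9.9, 24, -18, 40, 85, 97, {'guard': (11.4, 9.9), 'lwall': (10.0, 50.2), 'hood': (16.8, 56.4), 'back': (47.8, 28.5), 'lip': (96.9, 119.5), 'div': (24.9, 17.2)})
(9.4, 24, -18, 40, 85, 94, {'guard': (9.9, 10.3), 'lwall': (9.4, 50.2), 'hood': (19.0, 59.3), 'back': (48.0, 28.7), 'lip': (93.9, 117.3), 'div': (23.0, 17.2)})
(9.2, 24, -14, 34, 85, 94, {'guard': (10.3, 9.2), 'lwall': (13.4, 51.6), 'hood': (31.7, 65.8), 'back': (60.7, 32.5), 'lip': (88.6, 117.2), 'div': (22.4, 16.9)})
(9.9, 24, -18, 40, 85, 97)
(9.2, 27, -14, 34, 85, 97, {'guard': (9.2, 9.3), 'lwall': (13.3, 51.5), 'hood': (27.5, 61.9), 'back': (57.8, 29.4), 'lip': (92.4, 121.3), 'div': (21.6, 17.2)})
(9.0, 27, -18, 40, 85, 97, {'guard': (9.0, 10.7), 'lwall': (9.1, 50.2), 'hood': (14.8, 55.6), 'back': (44.8, 25.5), 'lip': (97.6, 121.5), 'div': (22.7, 17.4)})
(8.5, 27, -18, 37, 85, 97, {'guard': (11.2, 10.8), 'lwall': (8.5, 49.8), 'hood': (19.1, 57.9), 'back': (47.9, 25.5), 'lip': (94.2, 120.6), 'div': (24.6, 17.5)})
(9.0, 27, -18, 40, 85, 97)
(8.3, 30, -22, 40, 80, 97, {'guard': (9.2, 8.3), 'lwall': (8.5, 53.7), 'hood': (8.6, 54.3), 'back': (35.3, 18.8), 'lip': (97.1, 121.0), 'div': (23.6, 13.0)})
(8.1, 30, -18, 37, 85, 97, {'guard': (8.9, 11.5), 'lwall': (8.1, 49.8), 'hood': (17.2, 57.2), 'back': (45.0, 22.5), 'lip': (95.1, 122.4), 'div': (22.3, 17.3)})
(7.7, 30, -14, 34, 90, 97, {'guard': (7.8, 14.6), 'lwall': (7.7, 46.5), 'hood': (25.8, 61.0), 'back': (54.8, 26.5), 'lip': (93.4, 123.0), 'div': (20.2, 22.1)})
(8.3, 30, -22, 40, 80, 97)
```

Plan: pinch the cap (TCP on jar axis, z≈95 mm) at 40° pitch, and place with tool yaw −18° at caddy (27, 86), which leaves ≥9 mm everywhere. Now go to the jar.

```bash
python3 - <<'E'
from h import *
Q=Rt(22,40,-1); t=np.array([.433,.375,.095]); pre=t-Q[:,0]*.11
plan([(np.array([.40,.25,.29]),Rt(14,43,-1)),(pre+[0,0,.06],Q)],g=40,vmax=5.5)
E
```

```text
[-1.89,-3.89,1.88,-0.034,0.009,-0.034,40],
[-1.77,-4.01,1.72,-0.034,0.009,-0.034,40],
[-1.65,-4.13,1.57,-0.034,0.009,-0.034,40],
[-1.52,-4.23,1.42,-0.034,0.009,-0.034,40],
[-1.38,-4.33,1.25,-0.034,0.009,-0.034,40],
[0.94,-3.39,2.05,-0.031,0.018,-0.036,40],
[1.02,-3.41,1.97,-0.031,0.018,-0.036,40],
[1.12,-3.43,1.88,-0.031,0.018,-0.036,40],
8 end [0.3549 0.3434 0.2257]
```

Call:
jog_arm([
  [-1.89, -3.89, 1.88, -0.034, 0.009, -0.034, 40],
  [-1.77, -4.01, 1.72, -0.034, 0.009, -0.034, 40],
  [-1.65, -4.13, 1.57, -0.034, 0.009, -0.034, 40],
  [-1.52, -4.23, 1.42, -0.034, 0.009, -0.034, 40],
  [-1.38, -4.33, 1.25, -0.034, 0.009, -0.034, 40],
  [0.94, -3.39, 2.05, -0.031, 0.018, -0.036, 40],
  [1.02, -3.41, 1.97, -0.031, 0.018, -0.036, 40],
  [1.12, -3.43, 1.88, -0.031, 0.018, -0.036, 40],
  [0, 0, 0, 0, 0, 0, 40],
])

```text
clock: 9.22
eef_pos: [0.3624, 0.3297, 0.2335]
tcp_rot: [0.064, 0.924, 0.167, -0.339]
wrist_force: [0.1, 0.3, -0.6]
grip_width: 0.074
```

```bash
python3 - <<'E'
from h import *
st(); W=cam("wrist"); cv2.imwrite("pics/w5.png",W["img"])
print(proj(W,(.433,.375,.107)))
E
```

```text
t 9.22 pos [0.3624 0.3297 0.2335] caddy [-302.4  384.1  233.5] az,pitch [20.3 40.4] yz 0.005 F [ 0.1  0.3 -0.6] w 0.074 q [ 0.58  0.12  2.01 -0.85  0.23  2.55]
[294.04716979 279.13011407]
```

View pics/w5.png

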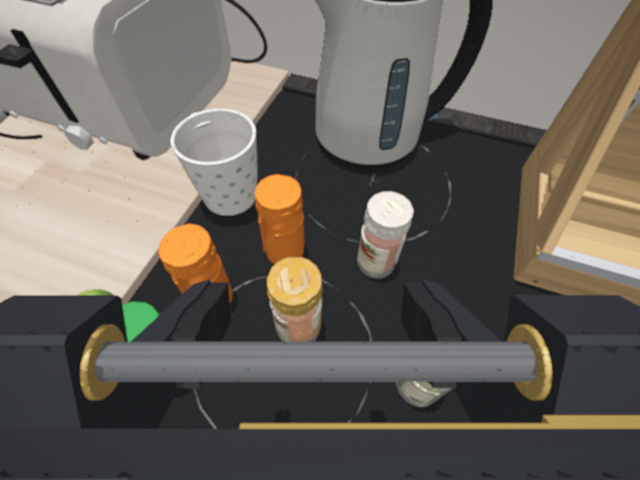

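Cap centre seen at (295,279) vs predicted (294,279), so the jar estimate is right. Joint 5 is near its limit, so I'll fit a quick kinematic model from the logged poses to choose a pitch with margin.

```bash
cat > kin.py <<'E'
import numpy as np
from scipy.spatial.transform import Rotation as R
from scipy.optimize import least_squares
D=[([-1.45029618,.381195750,1.29824478,-1.5e-5,1.46359351,-.21529],[.18120089,-.51901806,.24914]),
([-.66,-.05,1.91,.56,.64,.8],[.4566,-.1102,.2986]),([-.33,.13,1.97,1.14,.29,.26],[.537,.0049,.256]),
([-.26,.21,1.78,.45,.43,.97],[.5757,.0124,.247]),([-.23,.38,1.73,.55,.31,.88],[.6312,.0138,.1889]),
([-.4,.39,1.72,.77,.41,.56],[.6313,-.0669,.1888]),([-.51,.41,1.68,.83,.49,.42],[.6315,-.1269,.1887]),
([-.65,.14,1.75,.7,.71,.51],[.5391,-.1324,.282]),([-.17,.09,1.79,.26,.5,1.22],[.5332,.0582,.2874]),([.58,.12,2.01,-.85,.23,2.55],[.3624,.3297,.2335])]
def Rz(a): return R.from_euler('z',a).as_matrix()
def Ry(a): return R.from_euler('y',a).as_matrix()
def fk(q,P):
    a1,d1,L1,L2,e,o,L3=P
    A=Rz(q[0]);B=A@Ry(q[1]);C=B@Ry(q[2]);Dm=C@Rz(q[3])@Ry(q[4])
    p=A@[a1,o,d1]+B@[0,0,L1]+C@[e,0,L2]+Dm@[0,0,L3]
    return p,Dm@Rz(q[5])
if __name__=="__main__":
    r=least_squares(lambda P:np.concatenate([(fk(q,P)[0]-x)for q,x in D]),[0,.15,.45,.4,0,.1,.3],loss="soft_l1",f_scale=.005)
    print(r.x.round(4));print(np.array([(fk(q,r.x)[0]-x) for q,x in D]).round(3))
    np.save("kin.npy",r.x)
    from h import q2R,sense,st
    s=sense();p,Q=fk(s["joint_pos"],r.x);print(p-s["eef_pos"]);print(Q.round(3));print(q2R(s["tcp_rot"]).round(3))
E
python3 kin.py
```

```text
[0.0021 0.1207 0.5381 0.3475 0.0976 0.118  0.2369]
[[ 0.     0.    -0.001]
 [ 0.     0.    -0.002]
 [-0.002  0.002 -0.001]
 [-0.     0.001  0.   ]
 [-0.    -0.002  0.001]
 [-0.001  0.    -0.002]
 [ 0.002  0.002 -0.001]
 [-0.001 -0.003  0.001]
 [ 0.001 -0.     0.003]
 [ 0.002  0.001  0.002]]
[ 8.65086343e-05  1.06928034e-03 -7.30214941e-04]
[[-0.35   0.605  0.715]
 [ 0.937  0.23   0.265]
 [-0.004  0.763 -0.647]]
[[ 0.715  0.35  -0.605]
 [ 0.265 -0.937 -0.23 ]
 [-0.647  0.004 -0.763]]
```

```bash
cat >> kin.py <<'E'
lo=np.array([-3.11,-.89,.22,-1.42,.17,-2.88]);hi=np.array([3.11,2.33,2.48,4.56,2.85,2.88])
P=np.load("kin.npy")
def fkt(q):
    p,Q=fk(q,P);return p,np.c_[Q[:,2],-Q[:,0],-Q[:,1]]
def ik(p,Q,seed):
    f=lambda q:np.concatenate([10*(fkt(q)[0]-p),(fkt(q)[1]-Q).ravel()])
    r=least_squares(f,np.clip(seed,lo+.001,hi-.001),bounds=(lo,hi));return r.x,np.abs(r.fun).max()
def iks(p,Q):
    best={}
    for j4 in (-1,-.4,.4,1,2,3,4):
      for j6 in (-2,-1,0,1,2):
        q,e=ik(p,Q,[np.arctan2(p[1],p[0])-.2,.3,1.7,j4,.6,j6])
        if e<1e-3: best[tuple(q.round(1))]=q
    return list(best.values())
E
python3 - <<'E'
from h import Rt,Xw; from kin import *
import numpy as np
m=lambda q:np.minimum(q-lo,hi-q).min()
jar=np.array([.433,.375,.095])
for th in (40,45,50):
  for az in (0,10,22,35,50):
    for sy in (-1,1):
      Q=Rt(az,th,sy); s=iks(jar,Q)
      if s:
        q=max(s,key=m);q2=iks(jar-Q[:,0]*.1,Q);q2=max(q2,key=m) if q2 else None
        print("pick",th,az,sy,q.round(2),round(m(q),2),None if q2 is None else (q2.round(2),round(m(q2),2)))
  for az in (-12,-18,-22):
    for sy in (-1,1):
      Q=Rt(az,th,sy); p=Xw((27,86,152)); s=iks(p,Q)
      if s:
        q=max(s,key=m);q2=iks(p-Q[:,0]*.12,Q);q2=max(q2,key=m) if q2 else None
        print("  place",th,az,sy,q.round(2),round(m(q),2),None if q2 is None else (q2.round(2),round(m(q2),2)))
E
```

```text
pick 40 10 -1 [ 0.65  0.54  1.95  4.31  0.39 -2.39] 0.22 None
pick 40 10 1 [0.65 0.54 1.95 4.31 0.39 0.76] 0.22 None
pick 40 22 -1 [ 0.56  0.52  2.01  3.64  0.29 -1.94] 0.12 (array([ 0.61,  0.3 ,  2.12,  4.07,  0.21, -2.34]), np.float64(0.04))
pick 40 22 1 [0.56 0.52 2.01 3.64 0.29 1.2 ] 0.12 (array([0.61, 0.3 , 2.12, 4.07, 0.21, 0.8 ]), np.float64(0.04))
pick 40 35 -1 [ 0.46  0.51  2.05  2.74  0.3  -1.28] 0.13 (array([ 0.42,  0.27,  2.17,  2.39,  0.22, -0.95]), np.float64(0.05))
pick 40 35 1 [0.46 0.51 2.05 2.74 0.3  1.86] 0.13 (array([0.42, 0.27, 2.17, 2.39, 0.22, 2.19]), np.float64(0.05))
pick 40 50 -1 [ 0.34  0.51  2.04  2.02  0.45 -0.86] 0.28 (array([ 0.21,  0.27,  2.16,  1.66,  0.49, -0.56]), np.float64(0.32))
pick 40 50 1 [0.34 0.51 2.04 2.02 0.45 2.28] 0.28 (array([0.21, 0.27, 2.16, 1.66, 0.49, 2.58]), np.float64(0.3))
  place 40 -18 -1 [-0.05  0.55  1.62 -1.03  0.23  2.76] 0.06 (array([ 0.  ,  0.32,  1.74, -0.81,  0.33,  2.56]), np.float64(0.16))
  place 40 -18 1 [-0.05  0.55  1.62 -1.03  0.23 -0.38] 0.06 (array([ 0.  ,  0.32,  1.74, -0.81,  0.33, -0.58]), np.float64(0.16))

[... 1860 characters left out ...]
1,  1.6 , -0.16,  0.54,  1.81]), np.float64(0.37))
  place 50 -12 1 [-0.1   0.53  1.53 -0.19  0.39 -1.31] 0.22 (array([-0.08,  0.31,  1.6 , -0.16,  0.54, -1.33]), np.float64(0.37))
  place 50 -18 -1 [-0.07  0.54  1.51 -0.38  0.43  2.11] 0.26 (array([-0.03,  0.33,  1.57, -0.33,  0.59,  2.07]), np.float64(0.42))
  place 50 -18 1 [-0.07  0.54  1.51 -0.38  0.43 -1.03] 0.26 (array([-0.03,  0.33,  1.57, -0.33,  0.59, -1.07]), np.float64(0.42))
  place 50 -22 -1 [-0.05  0.55  1.5  -0.48  0.47  2.27] 0.3 (array([ 0.  ,  0.34,  1.55, -0.42,  0.63,  2.22]), np.float64(0.46))
  place 50 -22 1 [-0.05  0.55  1.5  -0.48  0.47 -0.87] 0.3 (array([ 0.  ,  0.34,  1.55, -0.42,  0.63, -0.92]), np.float64(0.46))
```

```bash
python3 - <<'E'
from clr import *
for th in (43,45,47):
 for az in (-16,-19,-22,-25):
  best=None
  for x in (22,25):
   for y in (75,80,85):
    for h in (92,96):
     for lead in (8,10):
      o=clear(az,th,x,y,h,lead); o={k:(float(a),float(b)) for k,(a,b) in o.items()}
      r=(min(min(q) for q in o.values()),th,az,x,y,h,lead,o)
      if best is None or r[0]>best[0]: best=r
  print(best)
E
python3 - <<'E'
from h import *; from kin import *
# path check pick az options at theta 43..46, sy -1
jar=np.array([.433,.375,.094]);m=lambda q:np.minimum(q-lo,hi-q).min()
for th in (43,45):
  for az in (45,50,55,60):
    Q=Rt(az,th,-1)
    for b in (0,.05,.1):
      s=iks(jar-Q[:,0]*b,Q); 
      if s: q=max(s,key=m); print(th,az,b,q.round(2),round(m(q),2))
    s=iks(jar+[0,0,.12],Q)
    if s: q=max(s,key=m); print(th,az,"up",q.round(2),round(m(q),2))
E
```

```text
(8.7, 43, -16, 22, 85, 96, 10, {'guard': (10.0, 8.7), 'lwall': (13.0, 51.1), 'hood': (17.3, 55.6), 'back': (51.3, 33.8), 'lip': (100.3, 119.1), 'div': (23.6, 17.5)})
(9.5, 43, -19, 22, 85, 96, 8, {'guard': (11.1, 9.7), 'lwall': (9.5, 50.3), 'hood': (13.5, 55.3), 'back': (45.1, 29.7), 'lip': (98.5, 117.1), 'div': (24.8, 17.4)})
(7.4, 43, -22, 25, 80, 92, 8, {'guard': (8.2, 7.4), 'lwall': (9.5, 54.2), 'hood': (10.7, 57.9), 'back': (37.3, 23.9), 'lip': (94.5, 114.4), 'div': (22.0, 13.2)})
(6.8, 43, -25, 22, 80, 92, 8, {'guard': (13.5, 8.0), 'lwall': (6.8, 53.3), 'hood': (9.3, 57.8), 'back': (35.6, 24.3), 'lip': (93.5, 110.2), 'div': (27.9, 13.7)})
(8.1, 45, -16, 22, 85, 96, 10, {'guard': (8.1, 8.7), 'lwall': (13.3, 51.4), 'hood': (14.6, 54.0), 'back': (49.2, 33.8), 'lip': (102.6, 119.2), 'div': (22.4, 17.4)})
(9.5, 45, -19, 22, 85, 96, 8, {'guard': (9.5, 9.5), 'lwall': (10.0, 50.6), 'hood': (10.7, 53.9), 'back': (43.0, 29.7), 'lip': (100.8, 117.1), 'div': (23.5, 17.5)})
(7.3, 45, -22, 25, 80, 92, 10, {'guard': (8.3, 7.3), 'lwall': (10.3, 54.0), 'hood': (7.4, 55.4), 'back': (36.6, 25.3),
[... 1788 characters left out ...]
 [ 0.3   0.24  2.09  1.34  0.34 -0.11] 0.17
45 45 up [0.39 0.26 1.85 0.77 0.4  0.55] 0.23
45 50 0 [ 0.36  0.49  1.99  1.72  0.36 -0.54] 0.19
45 50 0.05 [ 0.31  0.37  2.05  1.52  0.39 -0.36] 0.22
45 50 0.1 [ 0.25  0.25  2.08  1.29  0.44 -0.17] 0.27
45 50 up [0.36 0.26 1.84 0.86 0.48 0.39] 0.31
45 55 0 [ 0.32  0.49  1.98  1.59  0.43 -0.5 ] 0.26
45 55 0.05 [ 0.27  0.38  2.03  1.42  0.47 -0.36] 0.3
45 55 0.1 [ 0.2   0.26  2.07  1.24  0.54 -0.21] 0.37
45 55 up [0.32 0.27 1.83 0.91 0.56 0.26] 0.39
45 60 0 [ 0.3   0.5   1.97  1.49  0.51 -0.49] 0.34
45 60 0.05 [ 0.23  0.39  2.01  1.34  0.56 -0.37] 0.39
45 60 0.1 [ 0.16  0.27  2.04  1.19  0.63 -0.26] 0.44
45 60 up [0.3  0.27 1.82 0.93 0.64 0.16] 0.47
```

```bash
cat > pp.py <<'E'
from h import *
from kin import ik,lo,hi,fkt
V=np.array([2.39,2.39,3.14,3.14,3.14,3.14])*.7/8
def pplan(pts,g=0,vmax=5.5,amax=.17):
    """pts: (pos,(az,pitch) , sy=-1). interpolate az,pitch,pos; subdivide so joints keep within speed"""
    s=sense();p=np.array(s["eef_pos"]);Q=q2R(s["tcp_rot"]);q=np.array(s["joint_pos"]);x=Q[:,0]
    a=np.degrees([np.arctan2(x[1],x[0]),np.arcsin(-x[2])]);rows=[];mm=9
    for p1,a1 in pts:
        p1=np.array(p1,float);a1=np.array(a1,float);n=max(1,int(np.ceil(max(np.linalg.norm(p1-p)*100/vmax,np.abs(np.radians(a1-a)).max()/amax))))
        while True:
            qs=[q];ok=True
            for k in range(1,n+1):
                t=k/n;qk,e=ik(p+(p1-p)*t,Rt(*(a+(a1-a)*t),-1),qs[-1]);qs.append(qk)
                if e>2e-3: print("IK err",e,"at",k,n,qk.round(2))
            r=(np.abs(np.diff(qs,axis=0))/V).max()
            if r<1 or n>40: break
            n=int(np.ceil(n*max(r,1.05)))
        pc,Qc=p.copy(),Q
        for k in range(1,n+1):
            t=k/n;pt=p+(p1-p)*t;Qt=Rt(*(a+(a1-a)*t),-1)
            sh=np.round(Qc.T@(pt-pc)*100,1 if 0 else 2);tr=np.round(R.from_matrix(Qc.T@Qt).as_rotvec(),3)
            rows.append(list(sh)+list(tr));pc=pc+Qc@sh/100;Qc=Qc@R.from_rotvec(tr).as_matrix()
        mg=min(np.minimum(k-lo,hi-k).min() for k in qs);print("# seg",n,"rows, ratio",round(r,2),"margin",round(mg,2),"q end",qs[-1].round(2))
        p,Q,q,a=pc,Qc,qs[-1],a1
    for i,r in enumerate(rows): print(("" if i%10 else "--\n")+"["+",".join(f"{v:g}" for v in r)+f",{g}],")
E
python3 - <<'E'
from pp import *
jar=np.array([.433,.375,.094]);Q=Rt(57,44,-1)
pplan([((.37,.26,.30),(30,65)),((.37,.29,.28),(57,62)),(jar-Q[:,0]*.10,(57,44))],g=40)
E
```

```text
# seg 16 rows, ratio 0.97 margin 0.06 q end [ 0.3  -0.    1.71  0.11  1.01  1.3 ]
# seg 3 rows, ratio 0.78 margin 0.74 q end [0.24 0.05 1.74 0.39 1.02 0.67]
# seg 6 rows, ratio 0.93 margin 0.41 q end [ 0.17  0.27  2.07  1.28  0.58 -0.3 ]
--
[-0.35,0.42,-0.24,-0.001,-0.027,-0.008,40],
[-0.36,0.42,-0.23,-0.007,-0.027,-0.008,40],
[-0.36,0.42,-0.22,-0.008,-0.027,-0.007,40],
[-0.38,0.42,-0.2,-0.007,-0.027,-0.008,40],
[-0.38,0.42,-0.19,-0.008,-0.027,-0.007,40],
[-0.4,0.42,-0.18,-0.008,-0.027,-0.007,40],
[-0.4,0.41,-0.16,-0.008,-0.027,-0.007,40],
[-0.4,0.41,-0.15,-0.009,-0.027,-0.006,40],
[-0.42,0.41,-0.13,-0.008,-0.026,-0.006,40],
[-0.42,0.41,-0.12,-0.009,-0.027,-0.007,40],
--
[-0.42,0.41,-0.11,-0.009,-0.027,-0.005,40],
[-0.43,0.41,-0.09,-0.009,-0.027,-0.006,40],
[-0.44,0.4,-0.07,-0.009,-0.027,-0.005,40],
[-0.43,0.41,-0.06,-0.009,-0.027,-0.005,40],
[-0.45,0.4,-0.04,-0.009,-0.027,-0.005,40],
[-0.44,0.4,-0.03,-0.01,-0.027,-0.005,40],
[0.82,-0.87,-0.17,-0.142,0.017,-0.068,40],
[0.87,-0.77,-0.28,-0.14,0.018,-0.07,40],
[0.93,-0.67,-0.36,-0.14,0.017,-0.072,40],
[1.98,0.11,0.42,0,0.052,-0,40],
--
[1.95,0.11,0.52,0,0.053,-0,40],
[1.93,0.1,0.62,0,0.052,-0,40],
[1.89,0.11,0.72,0,0.053,-0,40],
[1.85,0.11,0.82,0,0.052,-0,40],
[1.8,0.11,0.91,0,0.052,-0,40],
```

Call:
jog_arm([
  [-0.4, 0.42, -0.2, -0.006, -0.027, -0.008, 40],
  [-0.4, 0.42, -0.2, -0.008, -0.027, -0.008, 40],
  [-0.4, 0.42, -0.2, -0.008, -0.027, -0.008, 40],
  [-0.4, 0.42, -0.2, -0.008, -0.027, -0.007, 40],
  [-0.4, 0.42, -0.2, -0.008, -0.027, -0.007, 40],
  [-0.4, 0.42, -0.2, -0.008, -0.027, -0.007, 40],
  [-0.4, 0.4, -0.2, -0.008, -0.027, -0.007, 40],
  [-0.6, 0.6, -0.2, -0.01, -0.04, -0.01, 40],
  [-0.6, 0.6, -0.1, -0.01, -0.05, -0.01, 40],
  [-0.6, 0.6, -0.1, -0.02, -0.06, -0.01, 40],
])

```text
clock: 10.52
eef_pos: [0.3656, 0.2794, 0.2829]
tcp_rot: [0.119, 0.842, 0.209, -0.482]
wrist_force: [-0.2, 1.1, -0.6]
grip_width: 0.0747
```

```bash
python3 - <<'E'
from pp import *
st()
jar=np.array([.433,.375,.094]);Q=Rt(57,44,-1)
pplan([((.37,.26,.30),(35,65)),((.37,.29,.28),(57,62)),(jar-Q[:,0]*.10,(57,44))],g=40)
E
```

```text
t 10.53 pos [0.3656 0.2794 0.2829] caddy [-299.5  333.8  282.9] az,pitch [27.9 59.6] yz -0.001 F [-0.2  1.1 -0.6] w 0.0747 q [0.36 0.   1.79 0.09 0.82 1.4 ]
# seg 1 rows, ratio 0.82 margin 0.65 q end [ 0.27 -0.    1.71  0.17  1.03  1.17]
# seg 3 rows, ratio 0.62 margin 0.74 q end [0.24 0.05 1.74 0.39 1.02 0.67]
# seg 6 rows, ratio 0.92 margin 0.41 q end [ 0.17  0.27  2.07  1.28  0.58 -0.3 ]
--
[-1.74,1.92,-0.42,-0.11,-0.094,-0.057,40],
[0.85,-0.82,-0.24,-0.116,0.017,-0.055,40],
[0.89,-0.74,-0.31,-0.115,0.018,-0.058,40],
[0.94,-0.65,-0.38,-0.113,0.017,-0.059,40],
[1.98,0.11,0.42,-0,0.052,0,40],
[1.95,0.11,0.52,-0,0.053,0,40],
[1.93,0.11,0.62,-0,0.052,0,40],
[1.89,0.11,0.72,-0,0.052,0,40],
[1.84,0.11,0.81,-0,0.053,0,40],
[1.81,0.11,0.92,-0,0.052,0,40],
```

Call:
jog_arm([
  [-1.74, 1.92, -0.42, -0.11, -0.094, -0.057, 40],
  [0.85, -0.82, -0.24, -0.116, 0.017, -0.055, 40],
  [0.89, -0.74, -0.31, -0.115, 0.018, -0.058, 40],
  [0.94, -0.65, -0.38, -0.113, 0.017, -0.059, 40],
  [1.98, 0.11, 0.42, 0, 0.052, 0, 40],
  [1.95, 0.11, 0.52, 0, 0.053, 0, 40],
  [1.93, 0.11, 0.62, 0, 0.052, 0, 40],
  [1.89, 0.11, 0.72, 0, 0.052, 0, 40],
  [1.84, 0.11, 0.81, 0, 0.053, 0, 40],
  [1.81, 0.11, 0.92, 0, 0.052, 0, 40],
])

```text
clock: 11.78
eef_pos: [0.3958, 0.3138, 0.1632]
tcp_rot: [0.179, 0.817, 0.44, -0.326]
wrist_force: [-0.2, 0.7, 0.3]
grip_width: 0.0742
```

```bash
python3 - <<'E'
from pp import *
st(); W=cam("wrist"); cv2.imwrite("pics/w6.png",W["img"]); print(proj(W,(.433,.375,.107)))
jar=np.array([.433,.375,.094])
pplan([(jar,(57,44))],g=40,vmax=3)
E
```

```text
t 11.78 pos [0.3958 0.3138 0.1632] caddy [-269.1  368.   163.2] az,pitch [56.3 43.7] yz 0.006 F [-0.2  0.7  0.3] w 0.0742 q [ 0.17  0.27  2.07  1.3   0.58 -0.32]
[312.43453964 234.13217492]
# seg 4 rows, ratio 0.29 margin 0.3 q end [ 0.31  0.5   1.99  1.61  0.47 -0.56]
--
[2.46,-0.06,-0.04,0.005,-0.001,-0.002,40],
[2.45,-0.07,-0.04,-0.002,-0.001,-0.002,40],
[2.46,-0.05,-0.05,-0.001,-0.001,-0.001,40],
[2.45,-0.05,-0.05,-0.002,-0.001,-0.002,40],
```

View pics/w6.png

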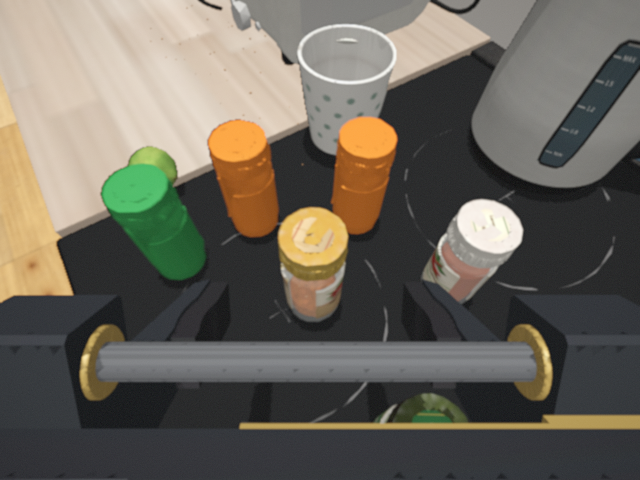

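Cap centre at (313,233) vs predicted (312,234): yellow jar is centred between the jaws. Advance and close.

Call:
jog_arm([
  [2.5, -0.06, -0.04, 0.005, -0.001, -0.002, 40],
  [2.5, -0.06, -0.04, 0, -0.001, -0.002, 40],
  [2.5, -0.05, -0.05, 0, -0.001, -0.001, 40],
  [2.3, -0.05, -0.05, 0, -0.001, -0.002, 40],
  [0, 0, 0, 0, 0, 0, 40],
])

```text
clock: 12.45
eef_pos: [0.4321, 0.3758, 0.0957]
tcp_rot: [0.177, 0.814, 0.442, -0.332]
wrist_force: [-0.6, 0.4, 0.5]
grip_width: 0.0743
```

```bash
python3 - <<'E'
from pp import *
st()
E
```

```text
t 12.45 pos [0.4321 0.3758 0.0957] caddy [-232.3  429.7   95.7] az,pitch [57.2 44.2] yz -0.006 F [-0.6  0.4  0.5] w 0.0743 q [ 0.31  0.5   1.97  1.57  0.47 -0.52]
```

Call:
jog_arm([
  [0, 0, 0, 0, 0, 0, 255],
  [0, 0, 0, 0, 0, 0, 255],
  [0, 0, 0, 0, 0, 0, 255],
  [0, 0, 0, 0, 0, 0, 255],
  [0, 0, 0, 0, 0, 0, 255],
  [0, 0, 0, 0, 0, 0, 255],
  [0, 0, 0, 0, 0, 0, 255],
], newtons=15)

```text
clock: 13.32
eef_pos: [0.4311, 0.376, 0.0957]
tcp_rot: [0.177, 0.814, 0.443, -0.333]
wrist_force: [1.1, -1.7, 5.3]
grip_width: 0.0441
```

```bash
python3 - <<'E'
from pp import *
st(); W=cam("wrist"); cv2.imwrite("pics/w7.png",W["img"])
s=sense();p=np.array(s["eef_pos"])
pplan([(p+[0,0,.13],(57.2,44.2))],g=255,vmax=4)
E
```

```text
t 13.32 pos [0.4311 0.376  0.0957] caddy [-233.3  429.9   95.7] az,pitch [57.3 44.3] yz -0.006 F [ 1.1 -1.7  5.3] w 0.0441 q [ 0.31  0.5   1.98  1.57  0.47 -0.52]
# seg 4 rows, ratio 0.76 margin 0.3 q end [0.31 0.25 1.82 0.92 0.61 0.23]
--
[-2.27,-0.02,-2.33,-0.008,0,0,255],
[-2.27,-0,-2.32,-0,0.001,0.001,255],
[-2.26,-0,-2.33,0,-0,-0,255],
[-2.27,-0,-2.33,0,0,0,255],
```

View pics/w7.png

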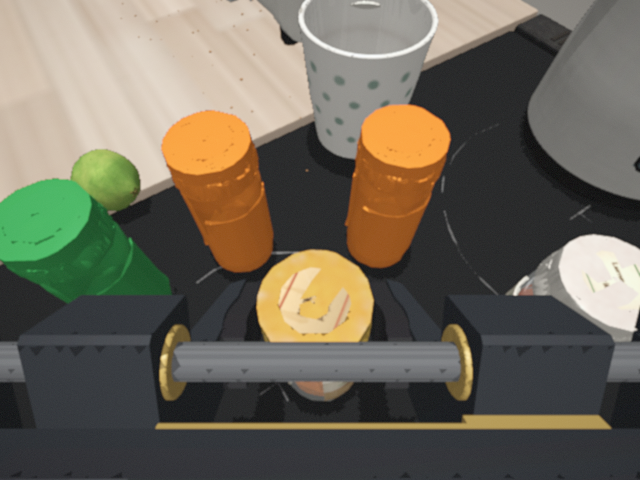

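Cap (centre ~(315,300)) held at 44 mm width. Lift.

Call:
jog_arm([
  [-1, 0, -1, 0, 0, 0, 255],
  [-2.3, 0, -2.3, 0, 0, 0, 255],
  [-2.3, 0, -2.3, 0, 0, 0, 255],
  [-2.3, 0, -2.3, 0, 0, 0, 255],
  [-1.5, 0, -1.5, 0, 0, 0, 255],
], newtons=18)

```text
clock: 14.0
eef_pos: [0.43, 0.374, 0.2288]
tcp_rot: [0.177, 0.813, 0.443, -0.333]
wrist_force: [-0.7, -0.0, -2.2]
grip_width: 0.0441
```

```bash
python3 - <<'E'
from pp import *
st(); S=cam("scene"); cv2.imwrite("pics/s5.png",cv2.resize(S["img"][180:400,220:460],None,fx=2.5,fy=2.5))
Q=Rt(-19,44.3,-1); t=Xw((23,85,57+97+8)); pre=t-Q[:,0]*.13+np.array([0,0,.0])
print(t,pre)
pplan([((.42,.20,.31),(30,50)),((.46,.09,.32),(0,50)),(pre,(-19,44.3))],g=255,vmax=4,amax=.12)
E
```

```text
t 14.0 pos [0.43   0.374  0.2288] caddy [-234.4  428.   228.8] az,pitch [57.4 44.4] yz -0.007 F [-0.7 -0.  -2.2] w 0.0441 q [0.31 0.24 1.81 0.9  0.62 0.25]
[0.68997386 0.03299204 0.162     ] [0.60200276 0.06328292 0.25279399]
# seg 5 rows, ratio 0.48 margin 0.45 q end [ 0.02 -0.06  1.84  0.45  0.79  0.84]
# seg 5 rows, ratio 0.48 margin 0.53 q end [-0.09 -0.05  1.8   0.09  0.7   1.43]
# seg 4 rows, ratio 0.88 margin 0.31 q end [ 0.    0.29  1.66 -0.53  0.48  2.28]
--
[-3.28,1.71,0.98,0.061,-0.02,0.068,255],
[-3.14,1.99,0.94,0.068,-0.02,0.066,255],
[-2.98,2.26,0.85,0.07,-0.02,0.064,255],
[-2.82,2.49,0.74,0.07,-0.021,0.064,255],
[-2.63,2.72,0.62,0.073,-0.02,0.061,255],
[-0.42,2.31,0.18,0.08,0,0.068,255],
[-0.25,2.33,0,0.08,0,0.067,255],
[-0.1,2.34,-0.19,0.08,0,0.067,255],
[0.05,2.32,-0.38,0.081,0,0.068,255],
[0.21,2.27,-0.56,0.08,0,0.067,255],
--
[3.57,0.67,-1.64,0.063,0.025,0.054,255],
[3.64,0.37,-1.58,0.061,0.025,0.056,255],
[3.69,0.07,-1.51,0.06,0.025,0.057,255],
[3.72,-0.23,-1.4,0.059,0.025,0.058,255],
```

View pics/s5.png

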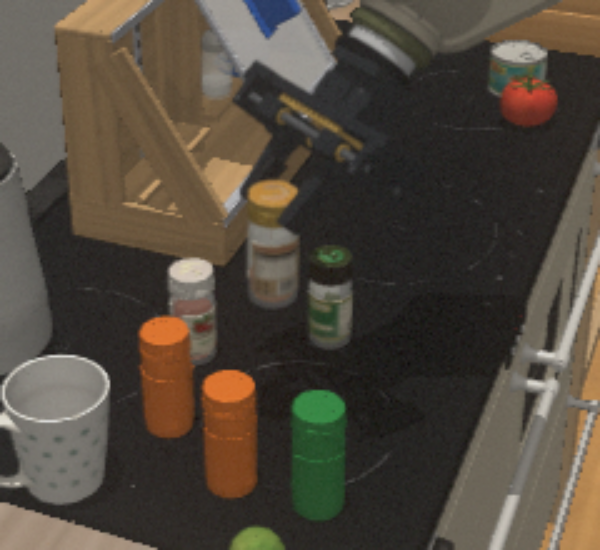

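Jar hangs upright in the fingers (crop (270,240)); neighbours undisturbed. Carry to the bay front.

Call:
jog_arm([
  [-3.28, 1.71, 0.98, 0.061, -0.02, 0.068, 255],
  [-3.14, 1.99, 0.94, 0.068, -0.02, 0.066, 255],
  [-2.98, 2.26, 0.85, 0.07, -0.02, 0.064, 255],
  [-2.82, 2.49, 0.74, 0.07, -0.021, 0.064, 255],
  [-2.63, 2.72, 0.62, 0.073, -0.02, 0.061, 255],
  [-0.42, 2.31, 0.18, 0.08, 0, 0.068, 255],
  [-0.25, 2.33, 0, 0.08, 0, 0.067, 255],
  [-0.1, 2.34, -0.19, 0.08, 0, 0.067, 255],
  [0.05, 2.32, -0.38, 0.081, 0, 0.068, 255],
  [0.21, 2.27, -0.56, 0.08, 0, 0.067, 255],
])

```text
clock: 15.3
eef_pos: [0.4596, 0.0894, 0.3155]
tcp_rot: [-0.0, 0.905, -0.001, -0.426]
wrist_force: [0.7, 1.0, -1.4]
grip_width: 0.044
```

```bash
python3 - <<'E'
from pp import *
st()
Q=Rt(-19,44.3,-1); t=Xw((23,85,57+97+8)); pre=t-Q[:,0]*.13
pplan([(pre,(-19,44.3))],g=255,vmax=4,amax=.12)
E
```

```text
t 15.3 pos [0.4596 0.0894 0.3155] caddy [-206.9  143.1  315.5] az,pitch [-0.2 50.4] yz 0.0 F [ 0.7  1.  -1.4] w 0.044 q [-0.09 -0.05  1.81  0.09  0.69  1.43]
# seg 4 rows, ratio 0.87 margin 0.31 q end [ 0.    0.29  1.66 -0.53  0.48  2.28]
--
[3.48,0.64,-1.74,0.063,0.026,0.053,255],
[3.55,0.35,-1.68,0.061,0.027,0.055,255],
[3.61,0.05,-1.6,0.06,0.026,0.057,255],
[3.64,-0.24,-1.5,0.058,0.027,0.058,255],
```

Call:
jog_arm([
  [3.48, 0.64, -1.74, 0.063, 0.026, 0.053, 255],
  [3.55, 0.35, -1.68, 0.061, 0.027, 0.055, 255],
  [3.61, 0.05, -1.6, 0.06, 0.026, 0.057, 255],
  [3.64, -0.24, -1.5, 0.058, 0.027, 0.058, 255],
  [0, 0, 0, 0, 0, 0, 255],
])

```text
clock: 15.92
eef_pos: [0.6031, 0.0643, 0.2508]
tcp_rot: [-0.061, 0.913, -0.152, -0.374]
wrist_force: [0.1, -0.9, -1.4]
grip_width: 0.0444
```

```bash
python3 - <<'E'
from pp import *
st(); W=cam("wrist"); cv2.imwrite("pics/w8.png",W["img"]); S=cam("scene"); cv2.imwrite("pics/s6.png",cv2.resize(S["img"][130:290,220:400],None,fx=4,fy=3.7,interpolation=cv2.INTER_CUBIC))
t=Xw((23,85,57+96+8))
pplan([(t,(-19,44.3))],g=255,vmax=2.5,amax=.12)
E
```

```text
t 15.93 pos [0.6031 0.0643 0.2508] caddy [-63.6 117.  250.8] az,pitch [-18.9  44.5] yz 0.002 F [ 0.1 -0.9 -1.4] w 0.0444 q [ 0.01  0.29  1.66 -0.53  0.48  2.29]
# seg 6 rows, ratio 0.19 margin 0.16 q end [-0.06  0.53  1.57 -0.65  0.33  2.39]
--
[2.19,0.02,0.01,0.002,0,0,255],
[2.19,0.02,0.01,-0,0,0.001,255],
[2.18,0.02,0.02,0,0,-0,255],
[2.19,0.01,0.01,0,0,0,255],
[2.19,0.02,0.01,0.001,0,0.001,255],
[2.19,0.02,0.01,0,0,-0,255],
```

View pics/w8.png

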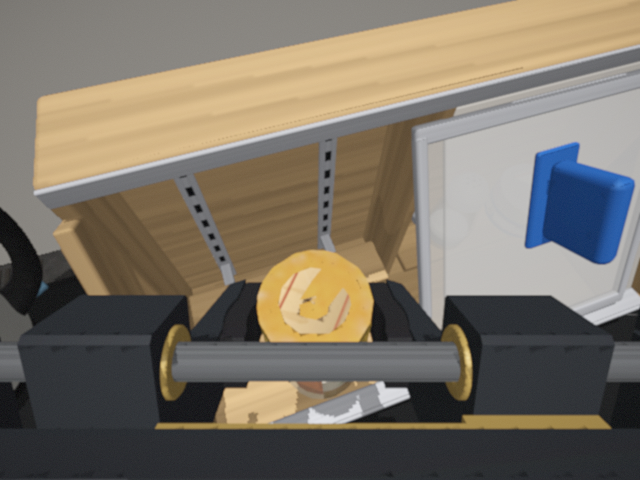

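View pics/s6.png

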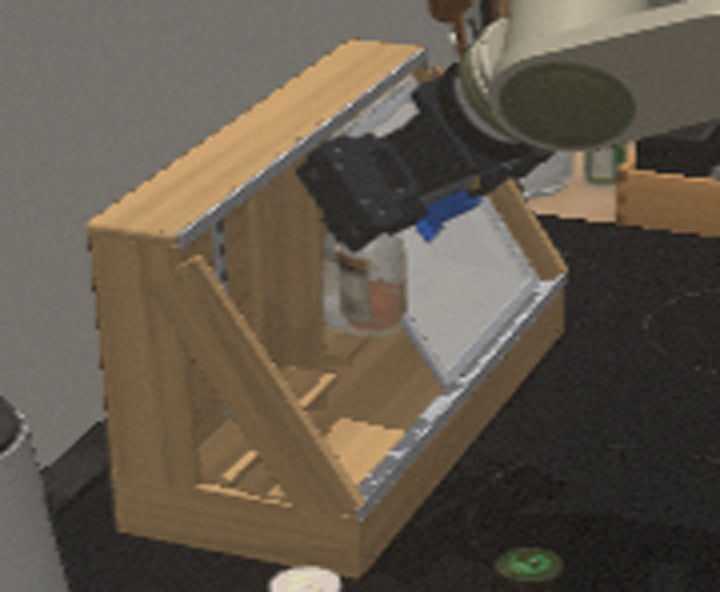

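Jar hangs in front of the open bay; body clear of guard and hood. Enter along the tool axis.

Call:
jog_arm([
  [1.5, 0, 0, 0.002, 0, 0, 255],
  [2.2, 0.02, 0, 0, 0, 0, 255],
  [2.2, 0.02, 0.02, 0, 0, 0, 255],
  [2.2, 0.02, 0.02, 0, 0, 0, 255],
  [1.5, 0.02, 0, 0, 0, 0, 255],
  [0, 0, 0, 0, 0, 0, 255],
])

```text
clock: 16.77
eef_pos: [0.6674, 0.0406, 0.1868]
tcp_rot: [-0.063, 0.914, -0.153, -0.371]
wrist_force: [-0.2, -0.7, -1.3]
grip_width: 0.0445
```

```bash
python3 - <<'E'
from pp import *
st(); W=cam("wrist"); cv2.imwrite("pics/w9.png",W["img"]);S=cam("scene"); cv2.imwrite("pics/s7.png",cv2.resize(S["img"][130:290,220:400],None,fx=4,fy=3.7,interpolation=cv2.INTER_CUBIC))
t=Xw((23,85,57+96+8))
pplan([(t,(-19,44.4))],g=255,vmax=1,amax=.12)
E
```

```text
t 16.77 pos [0.6674 0.0406 0.1868] caddy [  0.5  92.8 186.8] az,pitch [-18.9  44.2] yz -0.001 F [-0.2 -0.7 -1.3] w 0.0445 q [-0.04  0.46  1.6  -0.61  0.36  2.36]
# seg 4 rows, ratio 0.08 margin 0.16 q end [-0.06  0.53  1.57 -0.64  0.33  2.38]
--
[0.9,0.01,0.07,-0.002,-0.001,0,255],
[0.91,0,0.06,0,-0.002,0.001,255],
[0.9,0.01,0.06,0.001,-0.001,0,255],
[0.91,0.01,0.06,-0,-0.001,0.001,255],
```

View pics/w9.png

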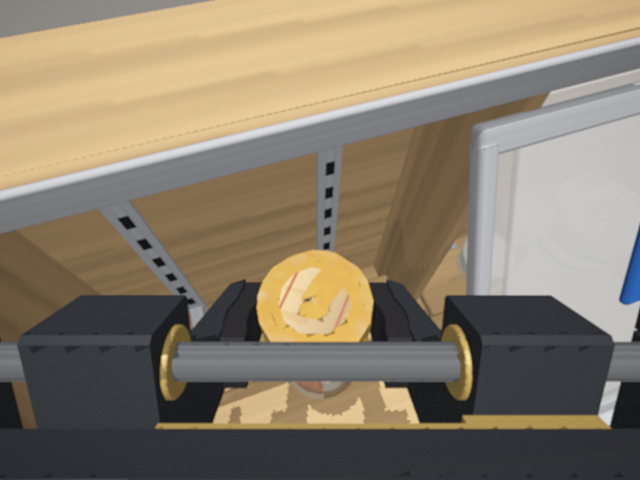

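View pics/s7.png

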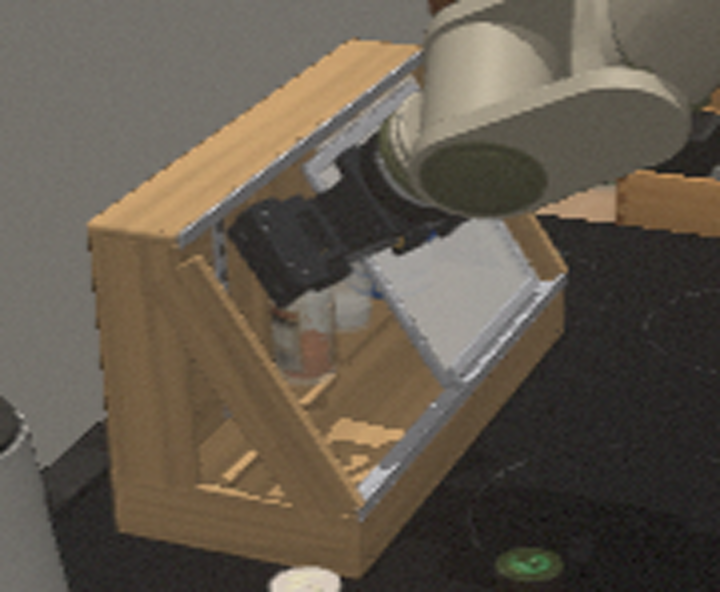

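Call:
jog_arm([
  [0.9, 0, 0.06, 0, 0, 0, 255],
  [0.9, 0, 0.06, 0, 0, 0, 255],
  [0.9, 0, 0.06, 0, 0, 0, 255],
  [0.9, 0, 0.06, 0, -0.002, 0, 255],
  [0, 0, 0, 0, 0, 0, 255],
])

```text
clock: 17.5
eef_pos: [0.6905, 0.033, 0.16]
tcp_rot: [-0.063, 0.914, -0.152, -0.372]
wrist_force: [-0.3, 0.3, -1.2]
grip_width: 0.0442
```

```bash
python3 - <<'E'
from pp import *
st();s=sense();p=np.array(s["eef_pos"]);Q=q2R(s["tcp_rot"]);print("1cm down in tool:",Q.T@[0,0,-1]); print("ahead x caddy 1cm:",Q.T@[1,0.007,0])
T=cam("top");cv2.imwrite("pics/t5.png",cv2.resize(T["img"][100:230,320:540],None,fx=3.6,fy=3.6,interpolation=cv2.INTER_CUBIC))
E
```

```text
t 17.5 pos [0.6905 0.033  0.16  ] caddy [ 23.5  85.  160. ] az,pitch [-18.9  44.3] yz -0.002 F [-0.3  0.3 -1.2] w 0.0442 q [-0.06  0.53  1.57 -0.65  0.33  2.39]
1cm down in tool: [0.69832759 0.00157705 0.71577656]
ahead x caddy 1cm: [ 0.67556702 -0.33198093 -0.65836682]
```

Call:
jog_arm([
  [0.14, 0, 0.14, 0, 0, 0, 255],
  [0.14, 0, 0.14, 0, 0, 0, 255],
  [0, 0, 0, 0, 0, 0, 255],
])

```text
clock: 17.92
eef_pos: [0.6902, 0.0333, 0.1568]
tcp_rot: [-0.063, 0.914, -0.152, -0.371]
wrist_force: [0.1, -0.2, -1.8]
grip_width: 0.0441
```

Call:
jog_arm([
  [0.1, 0, 0.1, 0, 0, 0, 255],
  [0, 0, 0, 0, 0, 0, 255],
])

```text
clock: 18.18
eef_pos: [0.6903, 0.0332, 0.1554]
tcp_rot: [-0.063, 0.914, -0.152, -0.371]
wrist_force: [-0.8, 0.0, -0.7]
grip_width: 0.0443
```

Call:
jog_arm([
  [0.1, 0, 0.1, 0, 0, 0, 255],
  [0, 0, 0, 0, 0, 0, 255],
])

```text
clock: 18.42
eef_pos: [0.6903, 0.0332, 0.1539]
tcp_rot: [-0.063, 0.914, -0.152, -0.371]
wrist_force: [-0.5, -0.7, -1.5]
grip_width: 0.0445
```

Call:
jog_arm([
  [0.1, 0, 0.1, 0, 0, 0, 255],
  [0, 0, 0, 0, 0, 0, 255],
])

```text
clock: 18.68
eef_pos: [0.6903, 0.0332, 0.1525]
tcp_rot: [-0.063, 0.914, -0.152, -0.371]
wrist_force: [-0.3, 0.5, -0.8]
grip_width: 0.044
```

Call:
jog_arm([
  [0.1, 0, 0.1, 0, 0, 0, 255],
  [0, 0, 0, 0, 0, 0, 255],
])

```text
clock: 18.92
eef_pos: [0.6903, 0.0332, 0.1511]
tcp_rot: [-0.063, 0.914, -0.152, -0.371]
wrist_force: [-1.1, 0.5, -1.6]
grip_width: 0.0443
```

Call:
jog_arm([
  [0.1, 0, 0.1, 0, 0, 0, 255],
  [0, 0, 0, 0, 0, 0, 255],
])

```text
clock: 19.18
eef_pos: [0.6904, 0.0332, 0.1497]
tcp_rot: [-0.063, 0.914, -0.152, -0.371]
wrist_force: [-0.4, 0.2, -1.4]
grip_width: 0.044
```

Call:
jog_arm([
  [0.1, 0, 0.1, 0, 0, 0, 255],
  [0, 0, 0, 0, 0, 0, 255],
])

```text
clock: 19.42
eef_pos: [0.6904, 0.0332, 0.1483]
tcp_rot: [-0.063, 0.914, -0.152, -0.371]
wrist_force: [-0.3, 0.4, -1.1]
grip_width: 0.0441
```

Call:
jog_arm([
  [0.1, 0, 0.1, 0, 0, 0, 255],
  [0, 0, 0, 0, 0, 0, 255],
])

```text
clock: 19.68
eef_pos: [0.691, 0.033, 0.148]
tcp_rot: [-0.063, 0.914, -0.152, -0.37]
wrist_force: [-1.2, -0.9, 3.4]
grip_width: 0.0441
```

```bash
python3 - <<'E'
from pp import *
st()
W=cam("wrist"); cv2.imwrite("pics/w10.png",W["img"]);S=cam("scene"); cv2.imwrite("pics/s8.png",cv2.resize(S["img"][165:265,250:340],None,fx=7,fy=6,interpolation=cv2.INTER_CUBIC))
E
```

```text
t 19.68 pos [0.691 0.033 0.148] caddy [ 24.  85. 148.] az,pitch [-18.8  44.1] yz -0.002 F [-1.2 -0.9  3.4] w 0.0441 q [-0.06  0.55  1.58 -0.72  0.3   2.46]
```

View pics/s8.png

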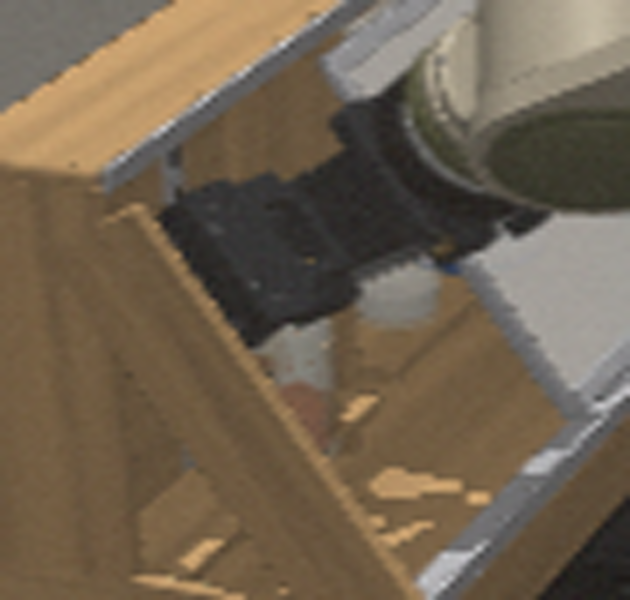

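View pics/w10.png

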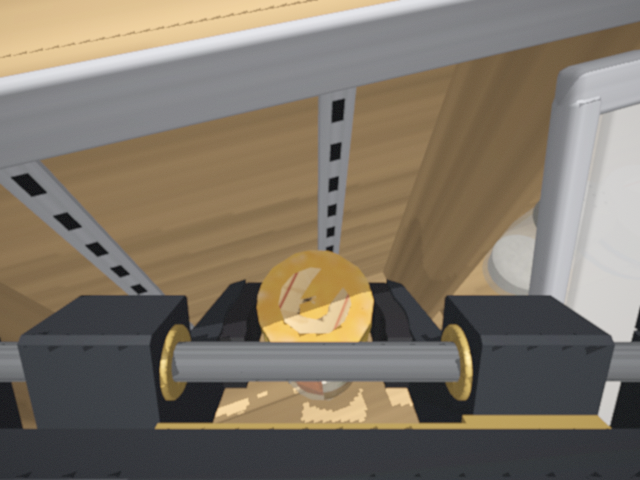

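Call:
jog_arm([
  [0.07, 0, 0.07, 0, 0, 0, 255],
  [0, 0, 0, 0, 0, 0, 255],
  [0, 0, 0, 0, 0, 0, 255],
])

```text
clock: 20.15
eef_pos: [0.6914, 0.033, 0.1479]
tcp_rot: [-0.063, 0.915, -0.152, -0.369]
wrist_force: [-1.7, -2.0, 8.9]
grip_width: 0.0441
```

```bash
python3 - <<'E'
from pp import *
st(); print(sense()["ft_torque"])
E
```

```text
t 20.15 pos [0.6914 0.033  0.1479] caddy [ 24.4  85.  147.9] az,pitch [-18.8  44. ] yz -0.003 F [-1.7 -2.   8.9] w 0.0441 q [-0.06  0.55  1.58 -0.72  0.3   2.47]
[-0.42808195 -0.4695819  -0.30443066]
```

Firm contact with base at caddy z≈52 mm (force 10 N, rising with 0.7 mm steps). Ease off slightly, then release.

Call:
jog_arm([
  [-0.07, 0, -0.07, 0, 0, 0, 255],
  [0, 0, 0, 0, 0, 0, 255],
  [0, 0, 0, 0, 0, 0, 120],
  [0, 0, 0, 0, 0, 0, 110],
  [0, 0, 0, 0, 0, 0, 80],
  [0, 0, 0, 0, 0, 0, 70],
  [0, 0, 0, 0, 0, 0, 70],
  [0, 0, 0, 0, 0, 0, 70],
  [0, 0, 0, 0, 0, 0, 70],
  [0, 0, 0, 0, 0, 0, 70],
])

```text
clock: 21.4
eef_pos: [0.6904, 0.0332, 0.147]
tcp_rot: [-0.063, 0.914, -0.152, -0.371]
wrist_force: [0.8, -0.1, 0.8]
grip_width: 0.0638
```

```bash
python3 - <<'E'
from pp import *
st(); W=cam("wrist"); cv2.imwrite("pics/w11.png",W["img"])
E
```

```text
t 21.4 pos [0.6904 0.0332 0.147 ] caddy [ 23.4  85.2 147. ] az,pitch [-18.9  44.2] yz -0.002 F [ 0.8 -0.1  0.8] w 0.0638 q [-0.06  0.55  1.58 -0.72  0.3   2.46]
```

View pics/w11.png

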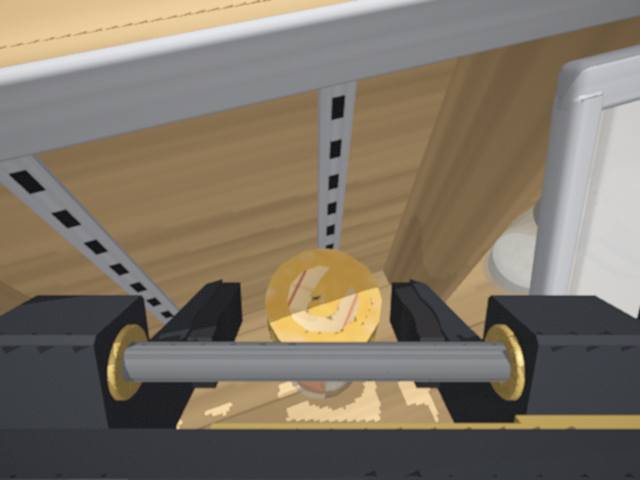

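Released: cap at (323,305), clear of both fingers (inner edges 240 and 391). Back straight out.

Call:
jog_arm([
  [0, 0.2, 0, 0, 0, 0, 70],
  [-0.5, 0, 0, 0, 0, 0, 70],
  [-1.5, 0, 0, 0, 0, 0, 70],
  [-2, 0, 0, 0, 0, 0, 70],
  [-2, 0, 0, 0, 0, 0, 70],
  [-2.5, 0, 0, 0, 0, 0, 70],
  [-3, 0, 0, 0, 0, 0, 70],
  [-3, 0, 0, 0, 0, 0, 70],
])

```text
clock: 22.45
eef_pos: [0.59, 0.0654, 0.2497]
tcp_rot: [-0.063, 0.914, -0.152, -0.371]
wrist_force: [-0.3, 0.3, 0.5]
grip_width: 0.0639
```

```bash
python3 - <<'E'
from pp import *
st(); W=cam("wrist"); cv2.imwrite("pics/w12.png",W["img"]);S=cam("scene"); cv2.imwrite("pics/s9.png",cv2.resize(S["img"][130:290,220:400],None,fx=4,fy=3.7,interpolation=cv2.INTER_CUBIC))
print([proj(W,Xw((x,85,52+107))) for x in (20,25,30)])
E
```

```text
t 22.45 pos [0.59   0.0654 0.2497] caddy [-76.7 118.2 249.7] az,pitch [-18.8  44.2] yz -0.002 F [-0.3  0.3  0.5] w 0.0639 q [ 0.01  0.27  1.7  -0.56  0.46  2.32]
[array([315.20558566, 220.81864718]), array([313.01493109, 215.6192552 ]), array([310.86148565, 210.50817694])]
```

View pics/w12.png

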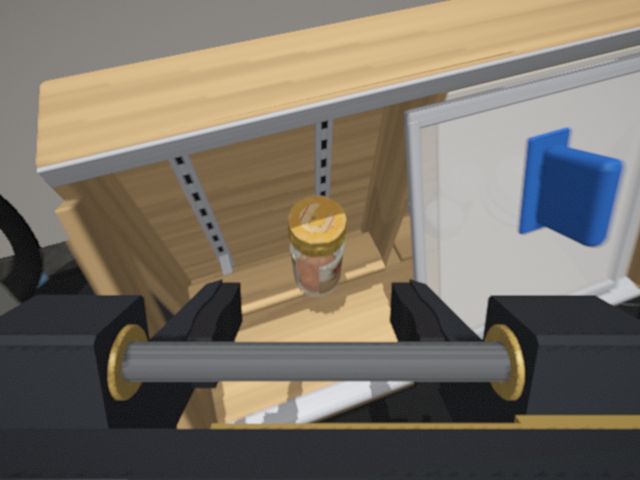

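View pics/s9.png

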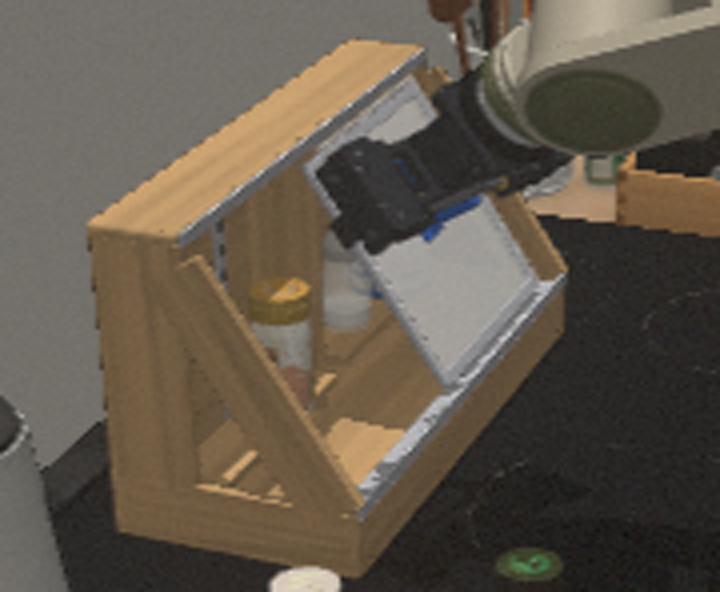

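Jar stands upright on the shelf (cap at wrist (318,217), predicted for x≈24; y 85). Now shut the guard: plan to the fin.

```bash
python3 - <<'E'
from pp import *
from kin import iks
for th in (45.6,50,55):
  for az in (0,-8):
    Q=Rt(az,th,-1)
    # grasp pt at fin (-42,y,195) ; tcp = +8mm
    for y in (-81,40,109):
      p=Xw((-42,y,195))+Q[:,0]*.008
      s=iks(p,Q);q=max(s,key=lambda q:np.minimum(q-lo,hi-q).min()) if s else None
      print(th,az,y,None if q is None else (q.round(2),np.minimum(q-lo,hi-q).min().round(2)))
Q=Rt(0,50,-1);p=Xw((-41,-81,195))+Q[:,0]*.006
pplan([((.53,.0,.30),(-8,48)),(p-Q[:,0]*.10,(0,50)),(p,(0,50))],g=60,vmax=5,amax=.12)
E
```

```text
45.6 0 -81 (array([-0.52,  0.41,  1.68,  0.82,  0.5 ,  0.42]), np.float64(0.33))
45.6 0 40 (array([-0.28,  0.38,  1.73,  0.63,  0.34,  0.77]), np.float64(0.17))
45.6 0 109 (array([-0.13,  0.38,  1.72,  0.34,  0.28,  1.14]), np.float64(0.11))
45.6 -8 -81 (array([-0.48,  0.4 ,  1.69,  0.68,  0.38,  0.68]), np.float64(0.21))
45.6 -8 40 (array([-0.23,  0.38,  1.72,  0.25,  0.27,  1.26]), np.float64(0.1))
45.6 -8 109 (array([-0.08,  0.39,  1.71, -0.14,  0.27,  1.75]), np.float64(0.1))
50 0 -81 (array([-0.51,  0.41,  1.63,  0.63,  0.56,  0.61]), np.float64(0.39))
50 0 40 (array([-0.28,  0.38,  1.68,  0.43,  0.44,  0.97]), np.float64(0.27))
50 0 109 (array([-0.13,  0.39,  1.67,  0.22,  0.4 ,  1.27]), np.float64(0.23))
50 -8 -81 (array([-0.47,  0.41,  1.64,  0.48,  0.48,  0.88]), np.float64(0.31))
50 -8 40 (array([-0.23,  0.38,  1.67,  0.16,  0.39,  1.36]), np.float64(0.22))
50 -8 109 (array([-0.09,  0.39,  1.66, -0.09,  0.39,  1.69]), np.float64(0.22))
55 0 -81 (array([-0.5 ,  0.42,  1.57,  0.46,  0.66,  0.78]), np.float64(0.49))
55 0 40 (array([-0.27,  0.39,  1.62,  0.29,  0.56,  1.1 ]), n
[... 296 characters left out ...]
.06,  0.53,  1.66]), np.float64(0.36))
# seg 4 rows, ratio 0.95 margin 0.29 q end [-0.26  0.07  1.75  0.15  0.59  1.36]
# seg 4 rows, ratio 0.8 margin 0.42 q end [-0.59  0.22  1.66  0.56  0.74  0.67]
# seg 3 rows, ratio 0.31 margin 0.4 q end [-0.51  0.41  1.63  0.63  0.57  0.62]
--
[-1.49,2.04,-0.26,-0.038,-0.018,-0.033,60],
[-1.56,2,-0.16,-0.033,-0.017,-0.033,60],
[-1.62,1.95,-0.07,-0.034,-0.018,-0.032,60],
[-1.69,1.9,0.03,-0.034,-0.017,-0.032,60],
[1.53,3.18,-0.47,-0.026,-0.009,-0.023,60],
[1.46,3.22,-0.4,-0.026,-0.009,-0.023,60],
[1.37,3.26,-0.33,-0.027,-0.008,-0.023,60],
[1.3,3.3,-0.24,-0.026,-0.009,-0.022,60],
[3.33,0,-0,-0,-0,-0,60],
[3.34,0,-0,-0,-0,-0,60],
--
[3.33,0,-0,-0,-0,-0,60],
```

Call:
jog_arm([
  [-1.49, 2.04, -0.26, -0.038, -0.018, -0.033, 60],
  [-1.56, 2, -0.16, -0.033, -0.017, -0.033, 60],
  [-1.62, 1.95, -0.07, -0.034, -0.018, -0.032, 60],
  [-1.69, 1.9, 0.03, -0.034, -0.017, -0.032, 60],
  [1.53, 3.18, -0.47, -0.026, -0.009, -0.023, 60],
  [1.46, 3.22, -0.4, -0.026, -0.009, -0.023, 60],
  [1.37, 3.26, -0.33, -0.027, -0.008, -0.023, 60],
  [1.3, 3.3, -0.24, -0.026, -0.009, -0.022, 60],
  [0, 0, 0, 0, 0, 0, 60],
])

```text
clock: 23.68
eef_pos: [0.5681, -0.1368, 0.2627]
tcp_rot: [-0.001, 0.905, -0.002, -0.425]
wrist_force: [-0.0, 1.5, -0.4]
grip_width: 0.0671
```

```bash
python3 - <<'E'
from pp import *
st(); W=cam("wrist"); cv2.imwrite("pics/w13.png",W["img"])
print([proj(W,Xw((-58,y,205.6))).round(0) for y in (-91,-81,-71)])
Q=Rt(0,50,-1);p=Xw((-41,-81,195))+Q[:,0]*.006
pplan([(p,(0,50))],g=60,vmax=3,amax=.12)
E
```

```text
t 23.68 pos [ 0.5681 -0.1368  0.2627] caddy [-100.1  -83.9  262.7] az,pitch [-0.3 50.3] yz -0.001 F [-0.   1.5 -0.4] w 0.0671 q [-0.59  0.22  1.66  0.56  0.73  0.67]
[array([328., 262.]), array([311., 263.]), array([294., 263.])]
# seg 4 rows, ratio 0.22 margin 0.4 q end [-0.51  0.41  1.63  0.63  0.57  0.62]
--
[2.41,-0.05,-0.06,-0.002,0.001,-0.001,60],
[2.41,-0.05,-0.05,-0,0.002,-0,60],
[2.4,-0.05,-0.05,-0.001,0.001,-0.001,60],
[2.41,-0.05,-0.05,-0.001,0.002,-0,60],
```

View pics/w13.png

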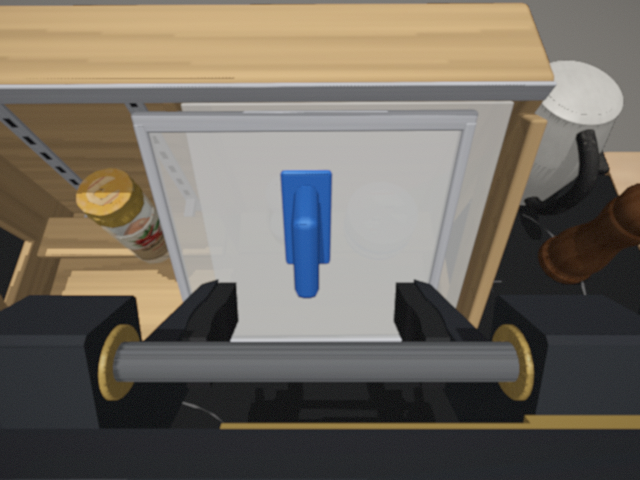

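Fin at (306,240), between the jaws, jar still standing at left. Advance and pinch.

Call:
jog_arm([
  [2.4, -0.08, -0.05, 0, 0, 0, 60],
  [2.4, -0.08, -0.05, 0, 0, 0, 60],
  [2.4, -0.08, -0.05, 0, 0, 0, 60],
  [2.4, -0.08, -0.05, 0, 0, 0, 60],
  [0, 0, 0, 0, 0, 0, 255],
  [0, 0, 0, 0, 0, 0, 255],
  [0, 0, 0, 0, 0, 0, 255],
  [0, 0, 0, 0, 0, 0, 255],
  [0, 0, 0, 0, 0, 0, 255],
  [0, 0, 0, 0, 0, 0, 255],
], newtons=25)

```text
clock: 24.98
eef_pos: [0.6307, -0.1314, 0.1915]
tcp_rot: [-0.0, 0.905, -0.001, -0.425]
wrist_force: [-1.6, 0.1, 1.5]
grip_width: 0.016
```

```bash
python3 - <<'E'
from pp import *
st()
s=sense();Q=q2R(s["tcp_rot"]); th=.0074; print("1cm along +y caddy in tool:",Q.T@np.array([-np.sin(th),np.cos(th),0]))
E
```

```text
t 24.98 pos [ 0.6307 -0.1314  0.1915] caddy [-37.5 -79.  191.5] az,pitch [-0.1 50.2] yz 0.0 F [-1.6  0.1  1.5] w 0.016 q [-0.51  0.41  1.62  0.61  0.57  0.63]
1cm along +y caddy in tool: [-0.00615913 -0.99995626  0.00703875]
```

Call:
jog_arm([
  [0, -0.5, 0, 0, 0, 0, 255],
  [0, -1.5, 0, 0, 0, 0, 255],
  [0, -2, 0, 0, 0, 0, 255],
  [0, -2, 0, 0, 0, 0, 255],
  [0, -2, 0, 0, 0, 0, 255],
  [0, -2, 0, 0, 0, 0, 255],
  [0, -2, 0, 0, 0, 0, 255],
  [0, -2, 0, 0, 0, 0, 255],
  [0, -1.5, 0, 0, 0, 0, 255],
  [0, -0.5, 0, 0, 0, 0, 255],
])

```text
clock: 26.22
eef_pos: [0.6304, 0.0301, 0.1915]
tcp_rot: [-0.0, 0.905, -0.0, -0.425]
wrist_force: [-7.7, -1.7, 5.8]
grip_width: 0.0157
```

```bash
python3 - <<'E'
from pp import *
st()
E
```

```text
t 26.23 pos [0.6304 0.0301 0.1915] caddy [-36.6  82.5 191.5] az,pitch [-0.  50.3] yz -0.0 F [-7.7 -1.7  5.8] w 0.0157 q [-0.19  0.38  1.67  0.29  0.42  1.16]
```

Call:
jog_arm([
  [-0.1, -0.7, 0, 0, 0, 0, 255],
  [0, -0.7, 0, 0, 0, 0, 255],
  [0, -0.5, 0, 0, 0, 0, 255],
  [0, -0.4, 0, 0, 0, 0, 255],
  [0, -0.3, 0, 0, 0, 0, 255],
  [0, -0.3, 0, 0, 0, 0, 255],
])

```text
clock: 26.98
eef_pos: [0.6303, 0.057, 0.1916]
tcp_rot: [0.0, 0.905, -0.001, -0.425]
wrist_force: [-4.9, -21.4, -3.8]
grip_width: 0.0155
```

```bash
python3 - <<'E'
from pp import *
st()
E
```

```text
t 26.98 pos [0.6303 0.057  0.1916] caddy [-36.5 109.4 191.6] az,pitch [-0.2 50.3] yz 0.002 F [ -4.9 -21.4  -3.8] w 0.0155 q [-0.13  0.39  1.66  0.2   0.41  1.29]
```

At the home stop (TCP y travelled 190 mm, 21 N, well above the catch). Relax, release, back off.

Call:
jog_arm([
  [0, 0.45, 0, 0, 0, 0, 255],
  [0, 0, 0, 0, 0, 0, 255],
  [0, 0, 0, 0, 0, 0, 100],
  [0, 0, 0, 0, 0, 0, 100],
  [0, 0, 0, 0, 0, 0, 80],
  [0, 0, 0, 0, 0, 0, 80],
  [-2, 0, 0, 0, 0, 0, 80],
  [-4, 0, 0, 0, 0, 0, 80],
  [-5, 0, 0, 0, 0, 0, 80],
  [0, 0, 0, 0, 0, 0, 80],
])

```text
clock: 28.22
eef_pos: [0.5597, 0.0534, 0.28]
tcp_rot: [0.0, 0.907, -0.001, -0.422]
wrist_force: [0.5, 0.4, 0.2]
grip_width: 0.0606
```

```bash
python3 - <<'E'
from pp import *
st(); W=cam("wrist"); cv2.imwrite("pics/w14.png",W["img"])
print([proj(W,Xw((-58,y,205.6))).round(0) for y in (93,98,108)])
S=cam("scene"); cv2.imwrite("pics/s10.png",cv2.resize(S["img"][130:360,220:400],None,fx=4,fy=2.6,interpolation=cv2.INTER_CUBIC))
E
```

```text
t 28.23 pos [0.5597 0.0534 0.28  ] caddy [-107.1  106.3  280. ] az,pitch [-0.2 49.9] yz 0.001 F [0.5 0.4 0.2] w 0.0606 q [-0.16  0.16  1.7   0.18  0.6   1.3 ]
[array([337., 263.]), array([329., 263.]), array([313., 263.])]
```

View pics/w14.png

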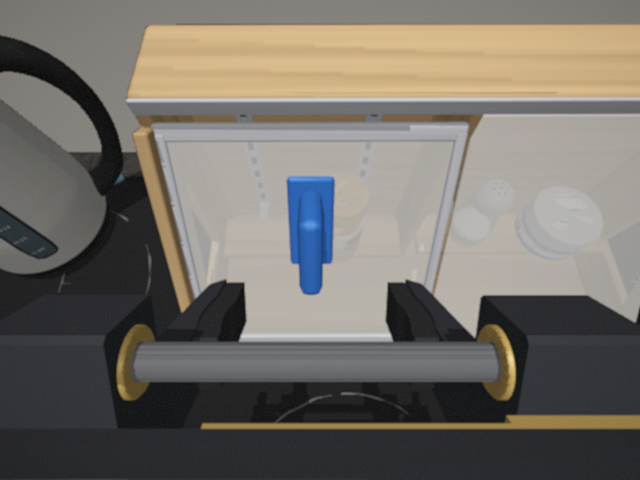

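View pics/s10.png

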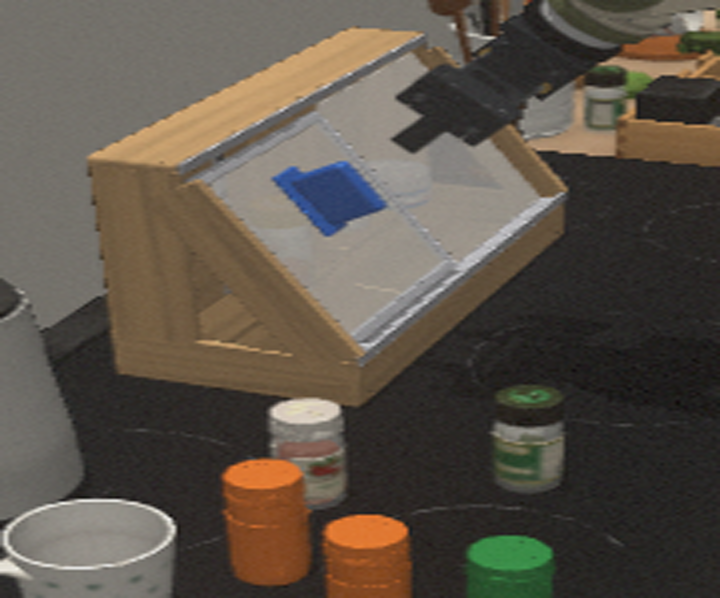

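The guard is home: the fin is at wrist (310,240), which matches caddy y≈109, and it has stayed there since release. Through the clear guard the jar stands upright at about (345,210). The white and dark jars are in place, and the gripper is over 100 mm clear. Handing in.

```bash
python3 - <<'E'
from pp import *
st(); print(job_done())
E
```

```text
t 28.32 pos [0.5603 0.0532 0.2766] caddy [-106.5  106.2  276.6] az,pitch [-0.1 50.2] yz 0.0 F [-0.3  0.2  0.3] w 0.0607 q [-0.16  0.16  1.7   0.18  0.6   1.3 ]
the job is handed in; nothing more can be done
None
```

The job is done and handed in at 28.3 s. The guard was opened to its stop, the yellow-capped jar is on the shelf, and the guard is shut past its catch.

**How it went**
- **Opening:** I pinched the blue grip and slid the guard until it stopped hard, at up to 39 N on the wrist.
- **Placing:** I picked the jar up by its cap with the tool tilted 44°. I lowered it in steps of about 1.5 mm until it touched the shelf, with a contact force of about 10 N, then eased off and let go.
- **Shutting:** I slid the guard 190 mm back until it met the home stop at 21 N, well above what the catch needs. I then released it and backed off.

**Last checks**
- **Guard:** the grip was still at the fully shut position about 0.9 s after release.
- **Jar:** it stands upright behind the guard, at about x 24, y 85 mm in the caddy frame.
- **Other jars:** in the last picture the white-capped and dark-capped jars look to be where they started; I did not re-measure them.
- **Robot:** it read no outside force, and the gripper was about 100 mm from the grip.

**Disagreements**
- **Shelf height:** the camera put the shelf at about 57 mm, but contact came at about 52 mm. I went by the contact.
- **Caddy depth:** the caddy position from the cameras was uncertain by about 4 mm front to back. I allowed for that when placing the jar.

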